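# Charge the filter case with media and clip it shut

## Robot

A 6-joint arm with a two-finger parallel gripper is mounted at the origin on the work surface. World frame = base frame: x ahead of the robot, y to its left, z up, the work surface at z = 0. Lengths are in m, angles in degrees, forces in N, time in s.
With the tool pointing down it reaches from about 0.3 to 0.75 m from the base axis. Payload 8.5 kg.
Tool frame: the origin (TCP) lies midway between the tips of the shut fingers; the grasp point (between the pads) lies 19 mm behind it (env.grasp_offset is the distance from the TCP to the grasp point, in m); z points along the fingers, y is the line along which they close (so a half turn about z gives the same grasp; the last joint's range is limited). The gripper opens to 85 mm and grips with 20 to 120 N. Pads are 22 mm wide; open, the fingers measure 114 mm over their backs; the gripper's body (76 mm by 85 mm) begins 54 mm behind the grasp point. The pads swing forward as they close: fully open they stand 13 mm farther back than shut.
Start: joints at [-85.789, 21.807, 74.336, -0, 83.858, -12.336], TCP at [0.157, -0.527, 0.231] pointing down, gripper open.
Joint ranges: [-178.18, 178.18], [-50.72, 133.34], [12.68, 142.11], [-81.47, 261.47], [9.98, 163.14], [-165.26, 165.26]. Speed limits (degrees/s): [136.94, 136.94, 180, 180, 180, 180].

## Interface

Orientations are given as a 3x3 rotation matrix whose columns are the frame's x, y, z axes.
In Python, from rig import env gives the robot as it stands.
- The arm moves only by the tool servo_tool, never from a script. Its argument "deltas" is text: rows parted by semicolons, each of 7 numbers parted by spaces: the opening, from 0 (shut) to 1 (fully open), then the shift along the tool's x, y, z in mm, then the turn, a rotation vector about the tool's x, y, z in rad. A call has 1 to 8 rows; each row shifts and turns the commanded pose from where the row before left it, along the tool's axes as they then stand; what a row does not reach is not made up. A row lasts 1/12 s, in which the tool goes at most 41.7 mm and 7.16 degrees, less where a joint would pass 70% of its speed; a pose out of reach is approached as far as the arm can. A call is refused whole if a number of a shift passes 41.7 or a number of a turn 0.125, either way. A call with a gripper value outside its range is refused whole. The fingers move at their own pace and stop on an object; "newtons" is the grip in N (left out, the last holds). Time passes only in rows, so rows that do not move let the fingers close. It gives the time, the measured TCP pose, the force, the opening and the grip force at its end, in the units of the state.
- env.observe(): the state, without advancing time (a new reading comes with each control period).
- env.get_image(name): name is "scene" or "side" or "wrist"; returns a dict with "img" (384x512x3 uint8, red, green, blue), "depth" (384x512 float32, m along the optical axis (not along the pixel's ray), 0 where there is no reading), "camera_matrix" (3x3 intrinsics, pixels), "world_to_cam" (4x4, takes a point from world to camera coordinates). Camera axes: x right, y down, z forward; pixel columns grow to the right and rows downward; lengths in m; the calibration is good to about 2 mm. A picture is of the moment at which its call begins.
- env.close_job(): hands the job in; it is judged then, once.
Trained networks look in a picture, given as the dict that the camera call returned (one of the last four; its "shot" number tells which), for a name from the list of things; names that differ only in an ending like _2 or _b are one class to them, and where a whole thing is asked for, a point or a joint stands for the part that bears it (a point fixed in the world has none). Each returns a list of dicts, best first, with "conf" (0 to 1); they miss things now and then, are a little off and sometimes report something else, mostly with a low value. They report only what shows in the picture. A call takes as long as a camera call. They do not tell look-alikes from the thing itself.
- env.spot_in(name, picture): "bbox" ([centre column, centre row, width, height] in pixels, round what is visible of it).
- env.spot_point(name, picture): "uv" ([column, row] in pixels: a listed point, or the origin of a listed thing).
The state is a dict: "time_s": time; "q": joint angles; "qvel": joint speeds; "joint_efforts": joint torques, N m; "position": TCP position; "tool_rot": TCP orientation; "ft_force": force on the tool from outside, world axes, zero at the start; "wrist_torque": the same for the moment, N m; "grip_width": finger opening in m; "gripper_force": force on a finger pad.
Only numpy, scipy, OpenCV 4.12 (cv2) and the standard library are available. Lean on these libraries where they do the work, as an engineer would, in place of code of your own. Each camera call takes 0.05 s, during which the arm holds its last target. There are 200 camera calls.

## Task

Lift the cup of filter media out of the rack by its fin and stand it on the draining mat, then let go and take a fresh hold round its body (never tip it by the fin). Pour all eight balls into the open filter case without spilling, stand the empty cup upright on the mat again, and press the case's lid down until it snaps fully shut under its clip. Leave the jar, can, bottle and ceramic weight standing where they are.

Things in the scene. Friction and masses are not known exactly. Their poses are not given: they have to be found in the camera images.
- mat: flat black rubber draining mat fixed to the counter, 160 (x) x 180 (y) x 4 mm thick; origin at the centre of its underside, at counter height
- caddy: grey rack with three bays side by side, fixed, 110 (x) x 252 (y) x 75 mm high, floor 5 mm thick; origin at the centre of its underside, x points to the closed back (wall at x = 51 to 55 mm), open at the front (-x). Bay centres at y = -80, 0, 80 mm; 4 mm walls, 70 mm high, at y = -120, -40, 40, 120 mm run from x = 0 to the back: no finger room beside what stands in a bay, only its front sticks out
- cup: white plastic cup, open top, 80 mm high, outer diameter 60 mm at the foot, 67 mm at the rim, wall 4 mm, floor 5 mm, about 0.11 kg; stands in any one of the three bays with the eight media balls in its lower half; origin at the centre of its underside, z up to the mouth; its fin sticks out along its -x, out of the open front of the bay
- fin: the cup's finger fin, rigid part of the cup: upright plate 10 mm thick (along y), 28 mm long (from 31.5 to 59.5 mm off the cup's axis on its -x side), from 42 to 76 mm above the cup's underside; origin and axes are those of the cup, the fin's middle is at (-45.5, 0, 59) mm
- cup_rim (a point): centre of the cup's mouth, 80 mm above its underside
- case: black plastic filter-media case, open-topped box, fixed, 136 x 136 x 70 mm high, walls and floor 6 mm; origin at the centre of its underside; the lid hinges on its +x rim, a steel clip stands at the middle of its -x wall (to 12 mm out from the wall, 81 mm above the counter). It stands left or right of the mat, the caddy on the other side
- case_in (a point): centre of the case's inner floor, 6 mm above the counter
- lid (a joint): angle of the case's clear lid (136 x 136 x 5 mm, black edge strips), 0 = fully shut, grows as it opens (1.57 = upright, then leaning back, 2.0 at most). The hinge is stiff (stays where it is left); at about 0.07 rad the lid's edge meets the clip and takes about 5 N to snap under it
- lid_hinge (a point): middle of the lid's hinge line, on the case's +x rim, 70.5 mm above the counter; turns with the lid, its x and y axes are those of the case when shut
- lid_press (a point): point on the lid's outer (upper) face, 105 mm from the hinge line, 31 mm inside the clip edge: a good place to press
- lid_edge (a point): middle of the lid's free edge, 136 mm from the hinge line
- jar: bystander: glass jar with black cap, diameter 56, height 75 mm, in one of the bays; origin at the centre of its underside
- can: bystander: metal can with paper band, diameter 60, height 85 mm, in one of the bays; origin at the centre of its underside
- bottle: bystander: brown glass bottle, diameter 60, height 150 mm, on the counter beyond the mat; origin at the centre of its underside
- weight: bystander: white ceramic plant weight, foot diameter 54, height 45 mm, on the counter at the robot's side; origin at the centre of its underside
- media1: one of eight equal fired-clay filter-media balls, diameter 20 mm, 10 g, at first in the cup; origin at its centre
- media2: one of eight equal fired-clay filter-media balls, diameter 20 mm, 10 g, at first in the cup; origin at its centre
- media3: one of eight equal fired-clay filter-media balls, diameter 20 mm, 10 g, at first in the cup; origin at its centre
- media4: one of eight equal fired-clay filter-media balls, diameter 20 mm, 10 g, at first in the cup; origin at its centre
- media5: one of eight equal fired-clay filter-media balls, diameter 20 mm, 10 g, at first in the cup; origin at its centre
- media6: one of eight equal fired-clay filter-media balls, diameter 20 mm, 10 g, at first in the cup; origin at its centre
- media7: one of eight equal fired-clay filter-media balls, diameter 20 mm, 10 g, at first in the cup; origin at its centre
- media8: one of eight equal fired-clay filter-media balls, diameter 20 mm, 10 g, at first in the cup; origin at its centre
Things that resemble listed ones, but are neither listed nor needed, are in the scene too. Leave any red look-alike of the cup alone.

How it is judged:
By the outcome, as a careful person would: the job done as asked, in the order asked, and still so for the second after the job is handed in, with the robot touching nothing.
It also fails if it takes over 72 s, if anything falls off the work surface, if the arm or the gripper's body presses on something with over 40 N, if the wrist force passes 120 N, or if a joint passes its speed limit or range.

## Working session

There is one attempt and no reset: what is moved stays moved. The work goes in short steps, Python scripts to look and compute and a tool call to move; the robot and the scene stay as the last step left them, time stands still between calls to the robot, and variables do not carry over. Pictures are saved under pics/ and viewed, at most 10 in all, crops included, and the job is handed in when it is done.

Besides the shell and the picture viewer there is one more tool, called after "Emit:" in YAML: its name, and indented under it one key for each argument. servo_tool: Moves the arm, as the interface text tells. Its arguments: {"type":"object","properties":{"deltas":{"type":"string"},"newtons":{"type":"number"}},"required":["deltas"]}

```bash
ls; mkdir -p pics; cat > h.py <<'E'
import numpy as np, cv2
from rig import env
def w(p,uv,z=None,r=2):
    """pixel -> world, by depth or on plane z"""
    K=p["camera_matrix"];T=np.linalg.inv(p["world_to_cam"])
    ray=np.linalg.inv(K)@np.array([uv[0],uv[1],1.])
    if z is None:
        u,v=int(round(uv[0])),int(round(uv[1]));d=p["depth"][max(v-r,0):v+r+1,max(u-r,0):u+r+1];d=d[d>0]
        if not len(d): return None
        return (T@np.r_[ray*np.median(d),1])[:3]
    o=T[:3,3];dr=T[:3,:3]@ray
    return o+dr*(z-o[2])/dr[2]
def save(p,n,box=None,s=1):
    im=p["img"][...,::-1]
    if box: im=im[box[1]:box[3],box[0]:box[2]]
    cv2.imwrite("pics/"+n,cv2.resize(im,None,fx=s,fy=s))
E
python3 - <<'E'
from h import *
np.set_printoptions(precision=3,suppress=True)
P={n:env.get_image(n) for n in("scene","side")}
import cv2
cv2.imwrite("pics/a.png",cv2.resize(np.vstack([P[n]["img"][...,::-1] for n in P]),None,fx=.78,fy=.78))
for n,p in P.items():
    print(n,p["world_to_cam"])
    for t,z in dict(mat=0,caddy=0,cup=None,fin=None,cup_rim=None,case=0,case_in=.006,lid_hinge=.0705,lid_press=None,lid_edge=None,jar=None,can=None,bottle=None,weight=None).items():
        for d in env.spot_point(t,p)[:3]:
            if d["conf"]>.2: print(t,round(d["conf"],2),np.array(d["uv"]),w(p,d["uv"],z) if z is not None else (w(p,d["uv"],.0),w(p,d["uv"])))
E
```

```text
pics
scene [[-0.412  0.911  0.022  0.191]
 [ 0.541  0.264 -0.798 -0.215]
 [-0.733 -0.317 -0.602  1.811]
 [ 0.     0.     0.     1.   ]]
mat 0.89 [250.7 201.3] [ 0.484 -0.002  0.   ]
caddy 0.57 [342.1 233. ] [ 0.501  0.29  -0.   ]
cup 0.67 [329.6 274.3] (array([0.666, 0.304, 0.   ]), array([0.703, 0.31 , 0.039]))
cup 0.58 [316.5 227.2] (array([0.509, 0.216, 0.   ]), array([0.567, 0.23 , 0.052]))
cup_rim 0.88 [333.6 254.2] (array([0.592, 0.292, 0.   ]), array([0.644, 0.301, 0.051]))
cup_rim 0.65 [316.5 208.7] (array([0.43, 0.19, 0.  ]), array([0.499, 0.207, 0.057]))
cup_rim 0.47 [342.5 235.3] (array([0.51 , 0.293, 0.   ]), array([0.561, 0.301, 0.046]))
case 0.56 [165.4 179.4] [ 0.502 -0.295  0.   ]
case_in 0.76 [165.5 179.8] [ 0.511 -0.288  0.006]
lid_hinge 0.67 [158.1 173.8] [ 0.567 -0.272  0.071]
lid_press 0.68 [152.5 149.2] (array([ 0.371, -0.432,  0.   ]), array([ 0.586, -0.266,  0.171]))
lid_press 0.48 [252.  201.3] (array([ 0.483,  0.002, -0.   ]), array([0.486, 0.003, 0.003]))
lid_edge 0.9 [151.1 139.5] (array([ 0.319, -0.473,  0.   ]), array([ 0.59 , -0.264,  0.206]))
jar 0.65 
[... 1332 characters left out ...]
[0.372 0.156 0.006]
lid_hinge 0.62 [300.9 135.5] [ 0.571 -0.28   0.071]
lid_press 0.93 [297.2 105.8] (array([ 0.689, -0.495,  0.   ]), array([ 0.577, -0.25 ,  0.185]))
lid_press 0.32 [283.3 231.9] (array([ 0.471, -0.002,  0.   ]), array([0.47 , 0.002, 0.005]))
lid_edge 0.59 [292.9  95.6] (array([ 0.729, -0.54 ,  0.   ]), array([ 0.729, -0.54 ,  0.   ]))
jar 0.88 [173.4 353.9] (array([0.508, 0.379, 0.   ]), array([0.49 , 0.392, 0.046]))
can 0.82 [191.7 318.9] (array([0.522, 0.301, 0.   ]), array([0.502, 0.32 , 0.05 ]))
bottle 0.64 [207.5 205.5] (array([0.681, 0.024, 0.   ]), array([0.664, 0.043, 0.028]))
weight 0.83 [290.4 299.9] (array([ 0.368,  0.155, -0.   ]), array([0.361, 0.171, 0.03 ]))
```

View pics/a.png

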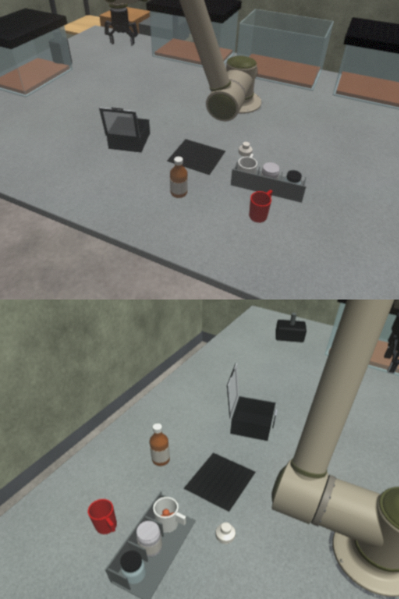

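```bash
python3 - <<'E'
from h import *
np.set_printoptions(precision=4,suppress=True)
p=env.get_image("side"); save(p,"b.png",(90,220,310,384),3.5)
q=env.get_image("scene")
# cup rim at plane z=.085 from both views
for n,x in(("side",p),("scene",q)):
    for t in("cup_rim","cup","fin"):
        for d in env.spot_point(t,x): print(n,t,round(d["conf"],2),d["uv"],w(x,d["uv"],{"cup_rim":.085,"cup":.005,"fin":.005}[t]))
    for t in("fin",):
        for d in env.spot_in(t,x): print(n,"bbox",t,round(d["conf"],2),d["bbox"])
    # point cloud
    K=x["camera_matrix"];T=np.linalg.inv(x["world_to_cam"])
    v,u=np.mgrid[:384,:512];d=x["depth"];ok=d>0
    c=np.c_[u[ok],v[ok],np.ones(ok.sum())]@np.linalg.inv(K).T*d[ok][:,None]
    c=c@T[:3,:3].T+T[:3,3]; np.savez(f"{n}.npz",c=c,rgb=x["img"][ok],uv=np.c_[u[ok],v[ok]])
    # top edges: caddy region
    m=(c[:,0]>.42)&(c[:,0]<.6)&(c[:,1]>.15)&(c[:,1]<.43)&(c[:,2]>.03)
    print(n,c[m].min(0),c[m].max(0),m.sum())
E
```

```text
side cup_rim 0.91 [125.1, 266.4] [0.6753 0.3093 0.085 ]
side cup_rim 0.71 [210.2, 266.4] [0.5268 0.2185 0.085 ]
side cup_rim 0.46 [205.3, 205.5] [0.6347 0.0862 0.085 ]
side cup 0.69 [210.5, 285.0] [0.5343 0.2163 0.005 ]
side cup 0.64 [134.3, 290.9] [0.6665 0.3143 0.005 ]
side fin 0.69 [212.2, 285.7] [0.5301 0.2158 0.005 ]
side fin 0.68 [135.8, 288.9] [0.6672 0.3089 0.005 ]
side fin 0.64 [292.8, 300.8] [0.3613 0.1565 0.005 ]
side bbox fin 0.55 [231.8, 282.2, 18.4, 9.1]
side bbox fin 0.48 [143.4, 287.2, 11.6, 15.1]
side bbox fin 0.34 [219.1, 273.6, 44.0, 47.3]
side [0.4652 0.1718 0.03  ] [0.5738 0.4246 0.093 ] 4583
scene cup_rim 0.77 [316.6, 209.4] [0.5345 0.2161 0.085 ]
scene cup_rim 0.57 [334.4, 254.1] [0.6777 0.3091 0.085 ]
scene cup_rim 0.53 [151.0, 140.8] [ 0.4378 -0.3822  0.085 ]
scene cup 0.97 [333.5, 273.9] [0.6655 0.3133 0.005 ]
scene cup 0.79 [315.2, 226.6] [0.514  0.2136 0.005 ]
scene cup 0.74 [164.3, 179.7] [ 0.5109 -0.2927  0.005 ]
scene fin 0.52 [345.2, 233.3] [0.5041 0.2987 0.005 ]
scene [0.4677 0.1751 0.03  ] [0.5768 0.4259 0.0935] 2550
```

View pics/b.png

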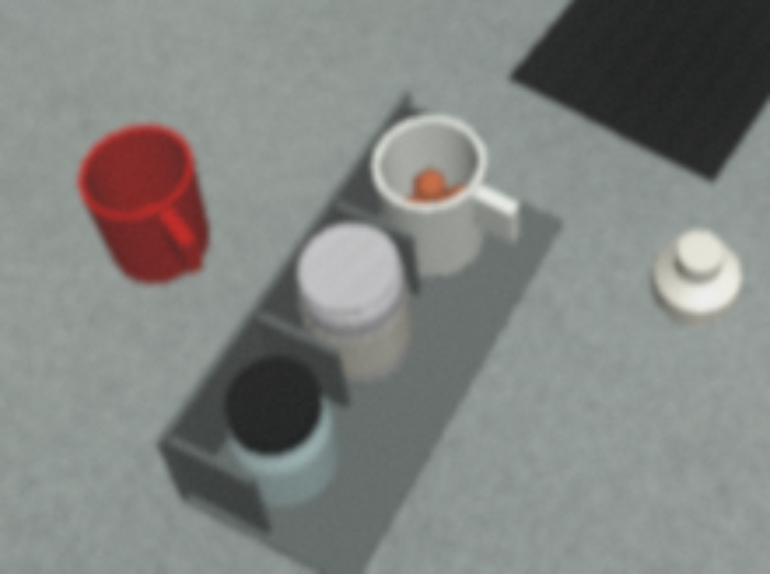

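```bash
python3 - <<'E'
from h import *
np.set_printoptions(precision=4,suppress=True)
for n in("side","scene"):
    f=np.load(n+".npz");c,rgb=f["c"],f["rgb"].astype(int)
    br=(rgb.min(1)>140)&(rgb.max(1)-rgb.min(1)<40)
    m=br&(c[:,2]>.079)&(c[:,2]<.095)&(abs(c[:,0]-.525)<.06)&(abs(c[:,1]-.215)<.05)
    x=c[m]; A=np.c_[2*x[:,:2],np.ones(len(x))];
    if len(x)>5:
        s=np.linalg.lstsq(A,(x[:,:2]**2).sum(1),rcond=None)[0];print(n,len(x),"rimfit",s[:2],np.sqrt(s[2]+s[0]**2+s[1]**2),x.mean(0),x.min(0),x.max(0))
    m=br&(c[:,2]>.074)&(c[:,2]<.09)&(c[:,0]<.49)&(c[:,0]>.44)&(abs(c[:,1]-.215)<.05)
    x=c[m];print("fin top",len(x),x.mean(0) if len(x) else 0,x.min(0) if len(x) else 0,x.max(0) if len(x) else 0)
    # caddy
    g=(c[:,2]>.02)&(c[:,0]>.4)&(c[:,0]<.6)&(c[:,1]>.15)&(c[:,1]<.45)
    for k in (1,):
        b=(c[:,2]>.068)&(c[:,2]<.082)&(c[:,0]>.54)&(c[:,0]<.6)&(c[:,1]>.15)&(c[:,1]<.45)
        y=c[b];print("back wall top",len(y),np.polyfit(y[:,1],y[:,0],1),y.min(0),y.max(0))
    # mat: dark low
    d=(rgb.max(1)<60)&(abs(c[:,2])<.012)&(abs(c[:,0]-.48)<.15)&(abs(c[:,1])<.15)
    print("mat",cv2.minAreaRect((c[d][:,:2]*1000).astype(np.float32)))
    d=(rgb.max(1)<70)&(c[:,2]>.06)&(c[:,2]<.078)&(abs(c[:,0]-.5)<.12)&(abs(c[:,1]+.29)<.12)
    print("case rim",d.sum(),cv2.minAreaRect((c[d][:,:2]*1000).astype(np.float32)))
    d=(c[:,2]>.1)&(c[:,0]>.5)&(c[:,0]<.68)&(abs(c[:,1]+.29)<.1)&(rgb.max(1)<90);y=c[d]
    print("lid",len(y),y.min(0),y.max(0),np.polyfit(y[:,2],y[:,0],1))
    d=(c[:,2]>.1)&(c[:,2]<.17)&(c[:,0]>.6)&(c[:,0]<.75)&(abs(c[:,1]-.02)<.08);y=c[d]
    print("bottle",len(y),y.min(0),y.max(0))
E
```

```text
side 271 rimfit [0.519 0.214] 0.03333543909703774 [0.518  0.2149 0.083 ] [0.4671 0.1811 0.0791] [0.5575 0.2478 0.0875]
fin top 65 [0.477  0.2143 0.0796] [0.4652 0.2089 0.0742] [0.4899 0.2184 0.0843]
back wall top 527 [-0.0464  0.5694] [0.5401 0.1733 0.068 ] [0.5738 0.4241 0.0819]
mat ((473.9507141113281, -0.79791259765625), (177.92823791503906, 155.54043579101562), 89.2729263305664)
case rim 402 ((500.67364501953125, -291.20367431640625), (131.5094451904297, 139.18411254882812), 15.099489212036133)
lid 18 [ 0.5628 -0.285   0.1279] [ 0.5927 -0.2034  0.2113] [0.3092 0.5213]
bottle 365 [0.659  0.0029 0.1002] [0.7074 0.051  0.1523]
scene 88 rimfit [0.5197 0.2158] 0.0340169101268107 [0.5197 0.2178 0.0833] [0.4677 0.1837 0.0791] [0.5589 0.2495 0.0874]
fin top 16 [0.4769 0.2149 0.0797] [0.4677 0.209  0.0749] [0.4876 0.2196 0.0827]
back wall top 439 [-0.0496  0.5704] [0.5401 0.1759 0.0681] [0.575  0.4259 0.0819]
mat ((476.18505859375, -1.3625335693359375), (175.23605346679688, 160.785888671875), 89.854736328125)
case rim 240 ((505.80853271484375, -287.83734130859375), (148.94223022460938, 135.0433349609375), 15.666332244873047)
lid 903 [ 0.5559 -0.3386  0.1   ] [ 0.6113 -0.2001  0.2116] [0.1614 0.5571]
bottle 306 [0.6698 0.0023 0.1   ] [0.7122 0.0534 0.1519]
```

Side view crop: a white cup at (430,165) stands in the front bay (nearest the mat), its fin pointing out at (500,205) and orange balls inside. The jar (275,405) and can (350,260) are in the other bays. There are two cup-like things: the white cup and a red mug at (140,180) on the counter. The white cup fits, because it is white, stands in a bay and has a plate fin towards the open front.

```bash
cat >> h.py <<'E'
from scipy.spatial.transform import Rotation as Ro
np.set_printoptions(precision=4,suppress=True)
def rot(az,el,roll=0):
    """tool z at azimuth az, elevation el (deg), tool y horizontal (left of z), then rolled about z"""
    a,e=np.radians([az,el]); z=np.array([np.cos(a)*np.cos(e),np.sin(a)*np.cos(e),np.sin(e)])
    y=np.array([-np.sin(a),np.cos(a),0]); x=np.cross(y,z)
    return np.c_[x,y,z]@Ro.from_euler('z',roll,degrees=True).as_matrix()
def rows(p,R,n=None,p0=None,R0=None):
    """rows in tool axes from (p0,R0) or the measured pose to (p,R)"""
    s=env.observe(); p0=np.array(s["position"] if p0 is None else p0); R0=np.array(s["tool_rot"] if R0 is None else R0)
    p=np.array(p); rv=(Ro.from_matrix(R0).inv()*Ro.from_matrix(R)).as_rotvec()
    n=n or int(max(np.ceil(np.linalg.norm(p-p0)/.040),np.ceil(np.linalg.norm(rv)/.122),1))
    print("n",n)
    for k in range(n):
        Rk=R0@Ro.from_rotvec(rv*k/n).as_matrix(); print(np.round(Rk.T@(p-p0)/n*1000,1),np.round(rv/n,3))
def st():
    s=env.observe(); print("t",s["time_s"],"q",np.array(s["q"]),"p",np.array(s["position"]),"F",np.array(s["ft_force"]),"w",s["grip_width"],s["gripper_force"]); print(np.array(s["tool_rot"]))
E
python3 - <<'E'
from h import *
st()
s=env.observe();R0=np.array(s["tool_rot"])
for az in(0,180):
    print(az); rows([.472,.2135,.14],rot(az,-90,0) ,None)
E
```

```text
t 2.0 q [-85.7883  21.8071  74.3342   0.0005  83.8602 -12.3347] p [ 0.1566 -0.5272  0.2313] F [-0.7754 -0.7046  0.1301] w 0.08527490312592156 0.0
[[ 0.9586  0.2848  0.    ]
 [ 0.2848 -0.9586  0.    ]
 [ 0.     -0.     -1.    ]]
0
n 24
[ 21.4 -25.8   3.8] [ 0.    -0.    -0.119]
[ 24.3 -23.1   3.8] [ 0.    -0.    -0.119]
[ 26.9 -20.1   3.8] [ 0.    -0.    -0.119]
[ 29.1 -16.8   3.8] [ 0.    -0.    -0.119]
[ 30.8 -13.2   3.8] [ 0.    -0.    -0.119]
[32.2 -9.4  3.8] [ 0.    -0.    -0.119]
[33.1 -5.6  3.8] [ 0.    -0.    -0.119]
[33.5 -1.6  3.8] [ 0.    -0.    -0.119]
[33.5  2.4  3.8] [ 0.    -0.    -0.119]
[32.9  6.3  3.8] [ 0.    -0.    -0.119]
[32.  10.2  3.8] [ 0.    -0.    -0.119]
[30.5 13.9  3.8] [ 0.    -0.    -0.119]
[28.7 17.4  3.8] [ 0.    -0.    -0.119]
[26.4 20.7  3.8] [ 0.    -0.    -0.119]
[23.7 23.7  3.8] [ 0.    -0.    -0.119]
[20.8 26.3  3.8] [ 0.    -0.    -0.119]
[17.5 28.6  3.8] [ 0.    -0.    -0.119]
[14.  30.5  3.8] [ 0.    -0.    -0.119]
[10.3 31.9  3.8] [ 0.    -0.    -0.119]
[ 6.4 32.9  3.8] [ 0.    -0.    -0.119]
[ 2.4 33.5  3.8] [ 0.    -0.    -0.119]
[-1.5 33.5
[... 321 characters left out ...]
.     0.014]
[ 22.4 -31.1   4.3] [-0.    -0.     0.014]
[ 21.9 -31.4   4.3] [-0.    -0.     0.014]
[ 21.5 -31.7   4.3] [-0.    -0.     0.014]
[ 21.  -32.    4.3] [-0.    -0.     0.014]
[ 20.6 -32.3   4.3] [-0.    -0.     0.014]
[ 20.2 -32.6   4.3] [-0.    -0.     0.014]
[ 19.7 -32.9   4.3] [-0.    -0.     0.014]
[ 19.3 -33.1   4.3] [-0.    -0.     0.014]
[ 18.8 -33.4   4.3] [-0.    -0.     0.014]
[ 18.3 -33.7   4.3] [-0.    -0.     0.014]
[ 17.9 -33.9   4.3] [-0.    -0.     0.014]
[ 17.4 -34.2   4.3] [-0.    -0.     0.014]
[ 16.9 -34.4   4.3] [-0.    -0.     0.014]
[ 16.5 -34.6   4.3] [-0.    -0.     0.014]
[ 16.  -34.8   4.3] [-0.    -0.     0.014]
[ 15.5 -35.1   4.3] [-0.    -0.     0.014]
```

Emit:
servo_tool:
  deltas: "0.6 24 -30 4 0 0 0.014;0.6 24 -30 4 0 0 0.014;0.6 24 -30 4 0 0 0.014;0.6 23 -30 4 0 0 0.014;0.6 23 -31 4 0 0 0.014;0.6 22 -31 4 0 0 0.014;0.6 22 -31 4 0 0 0.014;0.6 22 -32 4 0 0 0.014"

```text
time_s: 2.67
position: [0.2775, -0.2438, 0.1993]
tool_rot: [[0.985, 0.174, 0.0], [0.174, -0.985, -0.001], [0.0, 0.001, -1.0]]
ft_force: [1.9, -0.1, -0.1]
grip_width: 0.0515
gripper_force: 0.0
```

Emit:
servo_tool:
  deltas: "0.6 21 -32 4 0 0 0.014;0.6 21 -32 4 0 0 0.014;0.6 20 -33 4 0 0 0.014;0.6 20 -33 4 0 0 0.014;0.6 19 -33 4 0 0 0.014;0.6 19 -33 4 0 0 0.014;0.6 18 -34 4 0 0 0.014;0.6 18 -34 4 0 0 0.014"

```text
time_s: 3.33
position: [0.3988, 0.0385, 0.1674]
tool_rot: [[0.998, 0.064, 0.001], [0.064, -0.998, -0.0], [0.001, 0.0, -1.0]]
ft_force: [0.0, -1.4, -0.2]
grip_width: 0.0515
gripper_force: 0.0
```

Emit:
servo_tool:
  deltas: "0.6 17 -34 4 0 0 0.014;0.6 17 -34 4 0 0 0.014;0.6 16 -34 4 0 0 0.014;0.6 16 -35 4 0 0 0.014;0.6 0 0 0 0 0 0"

```text
time_s: 3.75
position: [0.4597, 0.181, 0.1506]
tool_rot: [[1.0, 0.013, 0.001], [0.013, -1.0, 0.001], [0.001, -0.001, -1.0]]
ft_force: [-1.4, -0.3, -0.8]
grip_width: 0.0512
gripper_force: 0.0
```

```bash
python3 - <<'E'
from h import *
st()
p=env.get_image("wrist");save(p,"c.png",None,1.2)
for t in("fin","cup","cup_rim"):
    for d in env.spot_point(t,p)[:2]+env.spot_in(t,p)[:2]: print(t,d, w(p,d["uv"],.081 if t!="cup" else .005) if "uv" in d else w(p,d["bbox"][:2],.081))
K=p["camera_matrix"];T=np.linalg.inv(p["world_to_cam"]);v,u=np.mgrid[:384,:512];d=p["depth"];ok=d>0
c=(np.c_[u[ok],v[ok],np.ones(ok.sum())]@np.linalg.inv(K).T*d[ok][:,None])@T[:3,:3].T+T[:3,3];rgb=p["img"][ok].astype(int)
m=(rgb.min(1)>140)&(c[:,2]>.076)&(c[:,2]<.092)
f=m&(c[:,0]<.484)&(c[:,0]>.44)&(abs(c[:,1]-.214)<.03);x=c[f]
print("fin",len(x),x.mean(0) if len(x) else 0,x.min(0) if len(x) else 0,x.max(0) if len(x) else 0, cv2.minAreaRect((x[:,:2]*1000).astype(np.float32)) if len(x) else 0)
E
```

```text
t 3.75 q [ 7.6914 20.7959 90.6487  0.079  68.5032 96.9411] p [0.4597 0.181  0.1506] F [-1.3588 -0.301  -0.7605] w 0.05121602370711405 0.0
[[ 0.9999  0.0126  0.0007]
 [ 0.0126 -0.9999  0.0014]
 [ 0.0007 -0.0014 -1.    ]]
fin {'bbox': [221.7, 181.4, 15.4, 30.4], 'conf': 0.74} [0.4769 0.2103 0.081 ]
cup {'uv': [226.4, 112.1], 'conf': 0.82} [0.528  0.2135 0.005 ]
cup {'uv': [221.7, 132.8], 'conf': 0.41} [0.507  0.2189 0.005 ]
cup {'bbox': [214.7, 133.2, 86.0, 123.7], 'conf': 0.73} [0.5158 0.2145 0.081 ]
cup_rim {'uv': [215.0, 121.0], 'conf': 0.81} [0.5249 0.214  0.081 ]
cup_rim {'uv': [226.4, 134.5], 'conf': 0.36} [0.5149 0.2055 0.081 ]
cup_rim {'bbox': [215.3, 132.2, 90.3, 123.7], 'conf': 0.69} [0.5165 0.214  0.081 ]
fin 247 [0.4753 0.2127 0.0807] [0.4663 0.2078 0.0781] [0.484  0.218  0.0823] ((475.1263122558594, 212.90582275390625), (17.731895446777344, 10.182708740234375), 0.05174771696329117)
```

Emit:
servo_tool:
  deltas: "0.6 17 -31 0 0 0 0.013;0.6 0 0 20 0 0 0;0.6 0 0 22 0 0 0;0.6 0 0 22 0 0 0;0.6 0 0 20 0 0 0;0.6 0 0 12 0 0 0;0.6 0 0 7 0 0 0;0.6 0 0 0 0 0 0"

```text
time_s: 4.77
position: [0.4746, 0.2066, 0.0475]
tool_rot: [[1.0, -0.005, -0.002], [-0.005, -1.0, -0.0], [-0.002, 0.0, -1.0]]
ft_force: [-0.5, 0.3, -0.1]
grip_width: 0.0508
gripper_force: 0.0
```

```bash
python3 - <<'E'
from h import *
st()
p=env.get_image("wrist");save(p,"c.png",None,1.2)
E
```

```text
t 4.7667 q [ 10.409   30.9777  94.0333  -0.0012  55.1077 100.7134] p [0.4746 0.2066 0.0475] F [-0.5163  0.3004 -0.0585] w 0.05082816262496028 0.0
[[ 1.     -0.0053 -0.002 ]
 [-0.0053 -1.     -0.0004]
 [-0.002   0.0004 -1.    ]]
```

View pics/c.png

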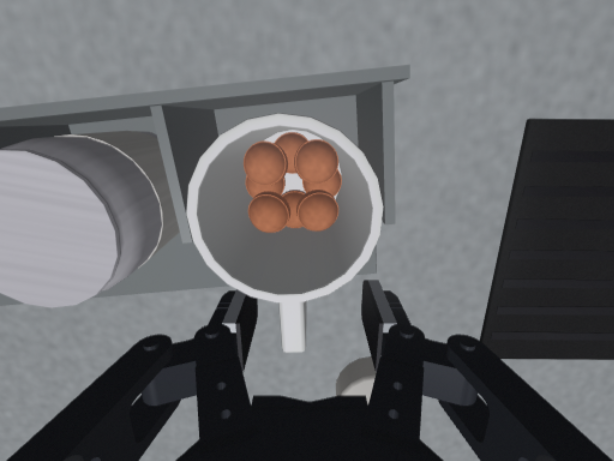

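The wrist view shows the white cup at (287,208) with the eight balls, and its fin at (292,325). The finger gap is centred near column 307, so the tool must go about 6 mm to +y.

Emit:
servo_tool:
  deltas: "0.6 1 -6 0 0 0 0;0.6 0 0 0 0 0 0;0 0 0 0 0 0 0;0 0 0 0 0 0 0;0 0 0 0 0 0 0;0 0 0 0 0 0 0"
  newtons: 80

```text
time_s: 5.32
position: [0.4763, 0.2134, 0.0488]
tool_rot: [[1.0, -0.004, 0.001], [-0.004, -1.0, 0.0], [0.001, -0.0, -1.0]]
ft_force: [0.7, -0.7, 1.9]
grip_width: 0.0088
gripper_force: 77.8
```

```bash
python3 - <<'E'
from h import *
st()
E
```

```text
t 5.3167 q [ 11.1267  31.1228  93.3915  -0.0029  55.4289 101.3653] p [0.4763 0.2134 0.0488] F [ 0.7051 -0.728   1.912 ] w 0.008813757483365514 77.7652645111084
[[ 1.     -0.0041  0.001 ]
 [-0.0041 -1.      0.0001]
 [ 0.001  -0.0002 -1.    ]]
```

Emit:
servo_tool:
  deltas: "0 0 0 -6 0 0 0;0 0 0 -10 0 0 0;0 0 0 -15 0 0 0;0 0 0 -18 0 0 0;0 0 0 -18 0 0 0;0 0 0 -18 0 0 0;0 0 0 -15 0 0 0;0 0 0 0 0 0 0"

```text
time_s: 5.98
position: [0.477, 0.2136, 0.1511]
tool_rot: [[1.0, -0.004, 0.005], [-0.004, -1.0, 0.001], [0.005, -0.001, -1.0]]
ft_force: [0.6, -0.4, -1.3]
grip_width: 0.0089
gripper_force: 77.8
```

```bash
python3 - <<'E'
from h import *
st()
p=env.get_image("wrist");save(p,"d.png",None,1)
R=np.c_[[np.cos(np.radians(100)),np.sin(np.radians(100)),0],[np.sin(np.radians(100)),-np.cos(np.radians(100)),0],[0,0,-1]]
rows([.483,-.046,.12],R,18)
E
```

```text
t 5.9833 q [ 11.1302  23.2758  86.3535  -0.0011  70.0933 101.3644] p [0.477  0.2136 0.1511] F [ 0.5516 -0.3974 -1.2649] w 0.008924986334362665 77.83242344856262
[[ 1.     -0.0041  0.0048]
 [-0.0041 -1.      0.0009]
 [ 0.0047 -0.0009 -1.    ]]
n 18
[ 0.4 14.4  1.6] [ 0.    -0.    -0.097]
[-1.  14.4  1.6] [ 0.    -0.    -0.097]
[-2.4 14.2  1.6] [ 0.    -0.    -0.097]
[-3.7 13.9  1.6] [ 0.    -0.    -0.097]
[-5.1 13.5  1.6] [ 0.    -0.    -0.097]
[-6.4 12.9  1.6] [ 0.    -0.    -0.097]
[-7.6 12.3  1.6] [ 0.    -0.    -0.097]
[-8.7 11.5  1.6] [ 0.    -0.    -0.097]
[-9.8 10.6  1.6] [ 0.    -0.    -0.097]
[-10.8   9.6   1.6] [ 0.    -0.    -0.097]
[-11.7   8.5   1.6] [ 0.    -0.    -0.097]
[-12.4   7.3   1.6] [ 0.    -0.    -0.097]
[-13.1   6.1   1.6] [ 0.    -0.    -0.097]
[-13.6   4.8   1.6] [ 0.    -0.    -0.097]
[-14.    3.4   1.6] [ 0.    -0.    -0.097]
[-14.3   2.    1.6] [ 0.    -0.    -0.097]
[-14.4   0.7   1.6] [ 0.    -0.    -0.097]
[-14.4  -0.7   1.6] [ 0.    -0.    -0.097]
```

View pics/d.png

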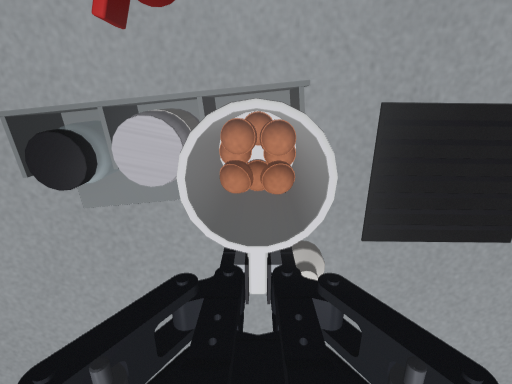

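The wrist view shows the cup level in the fingers at (257,175) with all eight balls in it, clear of the rack.

Emit:
servo_tool:
  deltas: "0 0 14 0 0 0 -0.05;0 -1 14 1 0 0 -0.08;0 -2 14 2 0 0 -0.1;0 -4 14 2 0 0 -0.1;0 -5 13 2 0 0 -0.1;0 -6 13 2 0 0 -0.1;0 -8 12 2 0 0 -0.1;0 -9 11 2 0 0 -0.1"

```text
time_s: 6.7
position: [0.4714, 0.0991, 0.1339]
tool_rot: [[0.745, 0.667, -0.003], [0.667, -0.745, 0.0], [-0.002, -0.002, -1.0]]
ft_force: [0.2, -0.1, -1.3]
grip_width: 0.0089
gripper_force: 78.0
```

Emit:
servo_tool:
  deltas: "0 -10 11 2 0 0 -0.1;0 -11 10 2 0 0 -0.1;0 -12 8 2 0 0 -0.1;0 -12 7 2 0 0 -0.1;0 -13 6 2 0 0 -0.1;0 -14 5 2 0 0 -0.1;0 -14 3 2 0 0 -0.1;0 -14 2 2 0 0 -0.1"

```text
time_s: 7.37
position: [0.4694, -0.0164, 0.1181]
tool_rot: [[0.04, 0.999, -0.002], [0.999, -0.04, 0.001], [0.0, -0.002, -1.0]]
ft_force: [0.8, -0.3, -1.9]
grip_width: 0.0086
gripper_force: 77.9
```

```bash
python3 - <<'E'
from h import *
st()
R=np.c_[[np.cos(np.radians(100)),np.sin(np.radians(100)),0],[np.sin(np.radians(100)),-np.cos(np.radians(100)),0],[0,0,-1]]
rows([.483,-.046,.07],R,6)
E
```

```text
t 7.3667 q [-16.4859  21.148   96.815   -0.0076  62.1683 -14.1826] p [ 0.4694 -0.0164  0.1181] F [ 0.8243 -0.3307 -1.9349] w 0.008551738499549882 77.92793869972229
[[ 0.0401  0.9992 -0.0022]
 [ 0.9992 -0.0401  0.0005]
 [ 0.0004 -0.0023 -1.    ]]
n 6
[-4.8  2.5  8. ] [-0.    -0.    -0.036]
[-4.9  2.3  8. ] [-0.    -0.    -0.036]
[-5.   2.1  8. ] [-0.    -0.    -0.036]
[-5.1  1.9  8. ] [-0.    -0.    -0.036]
[-5.1  1.8  8. ] [-0.    -0.    -0.036]
[-5.2  1.6  8. ] [-0.    -0.    -0.036]
```

Emit:
servo_tool:
  deltas: "0 -5 2 8 0 0 -0.036;0 -5 2 8 0 0 -0.036;0 -5 2 8 0 0 -0.036;0 -5 2 8 0 0 -0.036;0 -5 2 8 0 0 -0.036;0 -5 2 8 0 0 -0.036;0 0 0 6 0 0 0;0 0 0 0 0 0 0"

```text
time_s: 8.03
position: [0.4824, -0.0449, 0.0635]
tool_rot: [[-0.169, 0.986, -0.004], [0.986, 0.169, 0.001], [0.002, -0.003, -1.0]]
ft_force: [-0.9, -0.6, -2.1]
grip_width: 0.0091
gripper_force: 77.9
```

```bash
python3 - <<'E'
from h import *
st()
E
```

```text
t 8.0333 q [-19.3549  27.1074  98.3002  -0.0006  54.8099 -29.0679] p [ 0.4824 -0.0449  0.0635] F [-0.8552 -0.5728 -2.0664] w 0.009067788134122278 77.91381239891052
[[-0.1687  0.9857 -0.0036]
 [ 0.9857  0.1687  0.0012]
 [ 0.0018 -0.0033 -1.    ]]
```

Emit:
servo_tool:
  deltas: "0 0 0 6 0 0 0;0 0 0 5 0 0 0;0 0 0 3 0 0 0;0 0 0 1 0 0 0;0 0 0 0 0 0 0"

```text
time_s: 8.45
position: [0.4834, -0.045, 0.0501]
tool_rot: [[-0.17, 0.985, -0.0], [0.985, 0.17, 0.0], [0.0, -0.0, -1.0]]
ft_force: [0.2, -0.3, -2.1]
grip_width: 0.0089
gripper_force: 77.9
```

Emit:
servo_tool:
  deltas: "0 0 0 1.5 0 0 0;0 0 0 1 0 0 0;0 0 0 0 0 0 0"

```text
time_s: 8.7
position: [0.4835, -0.0452, 0.0479]
tool_rot: [[-0.17, 0.985, 0.0], [0.985, 0.17, -0.0], [-0.0, 0.0, -1.0]]
ft_force: [-0.4, -0.4, -2.4]
grip_width: 0.0089
gripper_force: 78.2
```

Emit:
servo_tool:
  deltas: "0 0 0 0.7 0 0 0;0 0 0 0 0 0 0"

```text
time_s: 8.87
position: [0.4837, -0.0453, 0.0477]
tool_rot: [[-0.17, 0.985, 0.001], [0.985, 0.17, -0.0], [-0.0, 0.001, -1.0]]
ft_force: [-1.7, -0.2, 4.8]
grip_width: 0.009
gripper_force: 79.1
```

Emit:
servo_tool:
  deltas: "0 0 0 0.7 0 0 0;0 0 0 0 0 0 0"

```text
time_s: 9.03
position: [0.4837, -0.0454, 0.0477]
tool_rot: [[-0.17, 0.985, 0.001], [0.985, 0.17, -0.001], [-0.001, 0.001, -1.0]]
ft_force: [-2.9, -0.5, 12.7]
grip_width: 0.009
gripper_force: 80.4
```

Emit:
servo_tool:
  deltas: "0.5 0 0 -1 0 0 0;0.5 0 0 0 0 0 0;0.5 0 0 0 0 0 0;0.5 0 0 -10 0 0 0;0.5 0 0 -25 0 0 0;0.5 0 0 -35 0 0 0;0.5 0 0 -35 0 0 0;0.5 0 0 -20 0 0 0"

```text
time_s: 9.7
position: [0.4842, -0.0453, 0.1757]
tool_rot: [[-0.17, 0.985, 0.004], [0.985, 0.17, -0.001], [-0.002, 0.004, -1.0]]
ft_force: [0.9, 0.2, 0.5]
grip_width: 0.0427
gripper_force: 0.0
```

```bash
python3 - <<'E'
from h import *
st()
p=env.get_image("side")
for t,z in(("cup_rim",.084),("cup",.004)):
    for d in env.spot_point(t,p)[:2]: print(t,d,w(p,d["uv"],z))
K=p["camera_matrix"];T=np.linalg.inv(p["world_to_cam"]);v,u=np.mgrid[:384,:512];d=p["depth"];ok=d>0
c=(np.c_[u[ok],v[ok],np.ones(ok.sum())]@np.linalg.inv(K).T*d[ok][:,None])@T[:3,:3].T+T[:3,3];rgb=p["img"][ok].astype(int)
m=(rgb.min(1)>140)&(c[:,2]>.078)&(c[:,2]<.09)&(abs(c[:,0]-.475)<.06)&(c[:,1]>-.04)&(c[:,1]<.06);x=c[m]
s=np.linalg.lstsq(np.c_[2*x[:,:2],np.ones(len(x))],(x[:,:2]**2).sum(1),rcond=None)[0];print(len(x),s[:2],np.sqrt(s[2]+s[:2]@s[:2]),x.min(0),x.max(0))
m=(rgb.min(1)>140)&(c[:,2]>.07)&(c[:,2]<.09)&(abs(c[:,0]-.475)<.03)&(c[:,1]<-.035)&(c[:,1]>-.09);x=c[m];print("fin",x.mean(0),x.min(0),x.max(0))
E
```

```text
t 9.7 q [-19.3325  18.3709  89.6763   0.0058  71.723  -29.141 ] p [ 0.4842 -0.0453  0.1757] F [0.8615 0.2047 0.5467] w 0.04273163279685609 0.0
[[-0.1703  0.9854  0.0038]
 [ 0.9854  0.1703 -0.0012]
 [-0.0019  0.0035 -1.    ]]
cup_rim {'uv': [128.9, 267.0], 'conf': 0.8} [0.6684 0.306  0.084 ]
cup_rim {'uv': [279.8, 209.4], 'conf': 0.72} [0.4816 0.0052 0.084 ]
cup {'uv': [281.8, 229.0], 'conf': 0.92} [ 0.4775 -0.0054  0.004 ]
cup {'uv': [134.1, 292.1], 'conf': 0.81} [0.6655 0.3164 0.004 ]
191 [0.4748 0.0023] 0.031760927616743165 [ 0.442 -0.04   0.078] [0.5081 0.0359 0.0871]
fin [ 0.4827 -0.0456  0.079 ] [ 0.4775 -0.055   0.0735] [ 0.4893 -0.0362  0.0842]
```

```bash
python3 - <<'E'
from h import *
R=rot(-80,-30); rows([.465,.10,.17],R,12)
E
```

```text
n 12
[12.2  0.5  0.3] [ 0.    -0.087 -0.   ]
[12.2  0.5 -0.8] [ 0.    -0.087 -0.   ]
[12.1  0.5 -1.8] [ 0.    -0.087 -0.   ]
[11.9  0.5 -2.9] [ 0.    -0.087 -0.   ]
[11.6  0.5 -3.9] [ 0.    -0.087 -0.   ]
[11.2  0.5 -4.9] [ 0.    -0.087 -0.   ]
[10.7  0.5 -5.9] [ 0.    -0.087 -0.   ]
[10.2  0.5 -6.8] [ 0.    -0.087 -0.   ]
[ 9.5  0.5 -7.6] [ 0.    -0.087 -0.   ]
[ 8.8  0.5 -8.4] [ 0.    -0.087 -0.   ]
[ 8.1  0.5 -9.2] [ 0.    -0.087 -0.   ]
[ 7.2  0.5 -9.8] [ 0.    -0.087 -0.   ]
```

Emit:
servo_tool:
  deltas: "1 12 0 0 0 -0.087 0;1 12 1 -1 0 -0.087 0;1 12 0 -2 0 -0.087 0;1 12 1 -3 0 -0.087 0;1 12 0 -4 0 -0.087 0;1 11 1 -5 0 -0.087 0;1 11 0 -6 0 -0.087 0;1 10 1 -7 0 -0.087 0"

```text
time_s: 10.52
position: [0.4701, 0.0529, 0.1703]
tool_rot: [[-0.132, 0.985, 0.11], [0.753, 0.172, -0.635], [-0.644, -0.001, -0.765]]
ft_force: [0.1, -0.5, 0.1]
grip_width: 0.0854
gripper_force: 0.0
```

Emit:
servo_tool:
  deltas: "1 10 0 -8 0 -0.087 0;1 9 1 -8 0 -0.087 0;1 8 0 -9 0 -0.087 0;1 7 1 -10 0 -0.087 0;1 0 0 0 0 0 0"

```text
time_s: 10.93
position: [0.4633, 0.1029, 0.1668]
tool_rot: [[-0.093, 0.985, 0.148], [0.49, 0.174, -0.854], [-0.867, -0.007, -0.499]]
ft_force: [-0.5, -0.4, -1.6]
grip_width: 0.0856
gripper_force: 0.0
```

```bash
python3 - <<'E'
from h import *
st()
p=env.get_image("wrist");save(p,"e.png")
R=rot(-80,-30);t=R[:,2]; rows(np.array([.4755,.002,.046])-.075*t,R,4)
E
```

```text
t 10.9333 q [ 24.4789  32.9704  91.9785 -57.4666  83.9184  36.6443] p [0.4633 0.1029 0.1668] F [-0.5299 -0.3672 -1.5985] w 0.08563143305320628 0.0
[[-0.0931  0.9847  0.1476]
 [ 0.4903  0.1744 -0.8539]
 [-0.8666 -0.0071 -0.499 ]]
n 4
[13.7 -1.3 18.2] [-0.001 -0.001  0.001]
[13.7 -1.3 18.2] [-0.001 -0.001  0.001]
[13.7 -1.4 18.2] [-0.001 -0.001  0.001]
[13.7 -1.4 18.2] [-0.001 -0.001  0.001]
```

View pics/e.png

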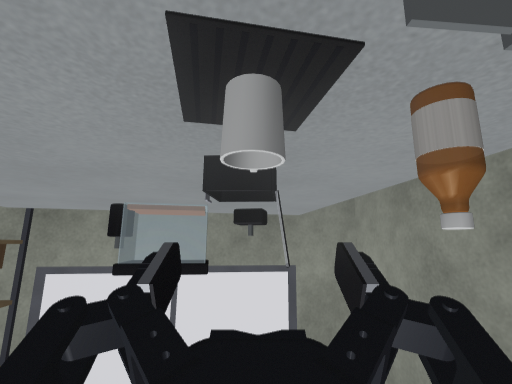

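The wrist view shows the cup upright on the mat at (253,120) with its fin on the far side. The case is behind it at (240,178) and the bottle at (448,150).

```bash
cat > fk.py <<'E'
from h import *
from scipy.optimize import least_squares
D=[([-85.788,21.807,74.334,0,83.86,-12.33],[.1566,-.5272,.2313]),([7.69,20.796,90.649,.08,68.5,96.94],[.4597,.181,.1506]),([11.127,31.123,93.39,0,55.43,101.37],[.4763,.2134,.0488]),
([11.13,23.276,86.354,0,70.09,101.36],[.477,.2136,.1511]),([-16.486,21.148,96.815,0,62.17,-14.18],[.4694,-.0164,.1181]),([-19.355,27.107,98.3,0,54.81,-29.07],[.4824,-.0449,.0635]),
([-19.33,18.37,89.676,0,71.72,-29.14],[.4842,-.0453,.1757]),([24.479,32.970,91.979,-57.467,83.918,36.644],[.4633,.1029,.1668])]
s=env.observe();D.append((list(s["q"]),list(s["position"])))
def fk(q,P):
    h,a0,d,a2,a3,e,L=P
    R1=Ro.from_euler('z',q[0],degrees=True);R2=R1*Ro.from_euler('y',q[1],degrees=True);R3=R1*Ro.from_euler('y',q[1]+q[2],degrees=True)
    R=R3*Ro.from_euler('ZYZ',[q[3],q[4],q[5]+90],degrees=True)
    return R1.apply([a0,d,h])+R2.apply([0,0,a2])+R3.apply([e,0,a3])+R.apply([0,0,L]),R.as_matrix()
f=lambda P:np.r_[np.concatenate([fk(q,P)[0]-p for q,p in D])*1000,(np.array(P)-[.35,0,.118,.35,.35,0,.25])*.02*50]
P=least_squares(f,[.35,0,.118,.35,.35,0,.25]).x
lo=np.array([-178,-50,13,-81.4,10,-165]);hi=np.array([178,133,142,261,163,165])
def ik(p,R,q0):
    g=lambda q:(lambda a:np.r_[(a[0]-p)*1000,(a[1]-R).ravel()*300])(fk(q,P))
    r=least_squares(g,np.clip(q0,lo+.1,hi-.1),bounds=(lo,hi)); return r.x,np.sqrt(2*r.cost)
E
python3 - <<'E'
from fk import *
print(P,f(P)[:-7].round(1)); s=env.observe();print(fk(s["q"],P)[1]-np.array(s["tool_rot"]))
C=np.array([.4755,.002,.046]);R=rot(-80,-30);q,e=ik(C+.02*R[:,2],R,s["q"]);print("grasp",q,e)
cx=np.array([np.cos(np.radians(15)),np.sin(np.radians(15)),0])
# pour: cup axis in tool frame u (at grasp el -30), choose az, el, roll
u=R.T@[0,0,1]
for az in(-80,-70,-60):
  for el in(-30,-20,-10,0):
    for roll in(-150,-135,-120,-105,105,120,135,150):
        Rp=rot(az,el,roll);up=Rp@u; 
        if up[2]>-.25: continue
        p=np.array([.5,-.293,.15])-.04*np.r_[up[:2],0]/1+.02*Rp[:,2]
        qi,e=ik(p,Rp,q+[-20,0,0,0,0,roll]); 
        print(az,el,roll,"u",up,"q",qi.round(0),"err",e.round(1))
E
```

```text
[0.1301 0.0001 0.1175 0.537  0.3507 0.103  0.2575] [ 0.  0. -0. -0. -0. -0.  0.  0. -0.  0. -0.  0. -0.  0. -0. -0. -0.  0.
  0. -0.  0.  0. -0.  0. -0.  0. -0.]
[[-0. -0.  0.]
 [-0.  0.  0.]
 [ 0. -0.  0.]]
grasp [ 10.9209  43.9233 104.1692 -72.3155  65.3487  54.4456] 3.0811208867773614e-13
-80 -30 -150 u [ 0.2861  0.8709 -0.3995] q [ -29.   30.   99.  -81.   43. -127.] err 30.7
-80 -30 -135 u [ 0.4747  0.8343 -0.2803] q [ -29.   29.  100.  -81.   42. -112.] err 33.1
-80 -30 135 u [-0.7314  0.6216 -0.2803] q [-26.  33.  95. -81.  45. 159.] err 16.1
-80 -30 150 u [-0.5667  0.7205 -0.3995] q [-28.  31.  94. -76.  44. 165.] err 39.3
-80 -20 -150 u [ 0.3003  0.7905 -0.5338] q [ -25.   31.   96.  -81.   51. -126.] err 82.9
-80 -20 -135 u [ 0.4851  0.7753 -0.4044] q [ -26.   31.   96.  -81.   51. -111.] err 85.2
-80 -20 135 u [-0.721   0.5626 -0.4044] q [-23.  35.  91. -81.  53. 159.] err 68.5
-80 -20 150 u [-0.5526  0.6401 -0.5338] q [-26.  32.  91. -80.  49. 165.] err 87.5
-80 -10 -150 u [ 0.3183  0.6884 -0.6518] q [ -21.   33.   92.  -81.   59. -125.] err 135.8
-80 -10 -135 u [ 0.4991 
[... 3676 characters left out ...]
36. 130.] err 168.1
-60 -10 135 u [-0.8297  0.2123 -0.5162] q [-26.  27.  93. -81.  35. 145.] err 169.3
-60 -10 150 u [-0.6863  0.3227 -0.6518] q [-27.  26.  94. -81.  34. 159.] err 170.9
-60 0 -150 u [ 0.125   0.6495 -0.75  ] q [ -29.   22.   95.  -81.   33. -143.] err 236.5
-60 0 -135 u [ 0.2803  0.7392 -0.6124] q [ -30.   21.   95.  -81.   32. -129.] err 237.8
-60 0 -120 u [ 0.3995  0.808  -0.433 ] q [ -31.   20.   96.  -81.   31. -114.] err 238.8
-60 0 120 u [-0.8995  0.058  -0.433 ] q [-22.  27.  89. -81.  41. 131.] err 225.9
-60 0 135 u [-0.7803  0.1268 -0.6124] q [-23.  27.  90. -81.  41. 145.] err 227.2
-60 0 150 u [-0.625   0.2165 -0.75  ] q [-24.  26.  91. -81.  39. 160.] err 228.9
```

```bash
cat > s.py <<'E'
from fk import *
s=env.observe();q0=np.array(s["q"]);C=np.array([.4755,.002,.046]);out=[]
mg=lambda q:np.min(np.minimum(q-lo,hi-q)/[1,1,1,1,1,1])
for ga in(-110,-95,-80,-65,-50):
  for ge in(-35,-25,-15):
    R=rot(ga,ge);qg,e=ik(C+.02*R[:,2],R,q0)
    if e>1 or mg(qg)<4: continue
    print("grasp",ga,ge,qg.round(0))
    u=R.T@[0,0,1]
    for az in(-75,-50,-25,0):
      for el in(-45,-30,-15):
        for roll in(-165,-145,-125,125,145,165):
          Rp=rot(az,el,roll);up=Rp@u
          if up[2]>-.35: continue
          p=np.array([.5,-.293,.155])-.04*np.r_[up[:2],0]+.02*Rp[:,2]
          for j6 in(qg[5]+roll,):
            qi,e=ik(p,Rp,[-30,30,95,qg[3]*.6,40,np.clip(j6,-160,160)])
            if e<1 and mg(qi)>3: out.append((ga,ge,az,el,roll,up.round(2),qi.round(0),round(mg(qi),1)))
for o in sorted(out,key=lambda o:-o[-1])[:40]: print(*o)
E
python3 s.py
```

```text
grasp -110 -35 [  7.  46.  89. -48.  82.  51.]
grasp -110 -25 [  9.  50.  87. -53.  89.  54.]
grasp -110 -15 [ 10.  54.  86. -57.  96.  56.]
grasp -95 -35 [  9.  44.  96. -57.  72.  49.]
grasp -95 -25 [ 11.  48.  95. -62.  79.  54.]
grasp -95 -15 [ 13.  53.  94. -67.  87.  58.]
grasp -80 -35 [ 10.  42. 104. -69.  61.  51.]
grasp -80 -25 [ 12.  46. 104. -75.  70.  58.]
-110 -35 0 -30 165 [-0.89 -0.21 -0.4 ] [-56.  29. 109.  91.  46. -53.] 33.3
-95 -35 0 -30 165 [-0.89 -0.21 -0.4 ] [-56.  29. 109.  91.  46. -53.] 33.3
-80 -35 0 -30 165 [-0.89 -0.21 -0.4 ] [-56.  29. 109.  91.  46. -53.] 33.3
-110 -25 0 -30 165 [-0.8  -0.23 -0.55] [-57.  28. 109.  91.  46. -54.] 32.8
-95 -25 0 -30 165 [-0.8  -0.23 -0.55] [-57.  28. 109.  91.  46. -54.] 32.8
-80 -25 0 -30 165 [-0.8  -0.23 -0.55] [-57.  28. 109.  91.  46. -54.] 32.8
-110 -15 0 -30 165 [-0.69 -0.25 -0.68] [-57.  28. 110.  91.  47. -54.] 32.2
-95 -15 0 -30 165 [-0.69 -0.25 -0.68] [-57.  28. 110.  91.  47. -54.] 32.2
-110 -25 0 -30 145 [-0.74 -0.52 -0.43] [-56.  28. 111.  92.  46. -75.] 31.4
-95 -25 0 -30 145 [-0.74 -0.52 -0.43] [-56.  28. 1
[... 1608 characters left out ...]

-95 -25 0 -15 145 [-0.6  -0.52 -0.61] [-60.  34. 117. 110.  62. -97.] 25.4
-80 -25 0 -15 145 [-0.6  -0.52 -0.61] [-60.  34. 117. 110.  62. -97.] 25.4
-110 -15 0 -15 145 [-0.45 -0.55 -0.7 ] [-60.  34. 117. 109.  63. -97.] 24.6
-95 -15 0 -15 145 [-0.45 -0.55 -0.7 ] [-60.  34. 117. 109.  63. -97.] 24.6
-110 -25 0 -15 125 [-0.54 -0.74 -0.39] [ -59.   34.  118.  111.   63. -118.] 24.2
-95 -25 0 -15 125 [-0.54 -0.74 -0.39] [ -59.   34.  118.  111.   63. -118.] 24.2
-80 -25 0 -15 125 [-0.54 -0.74 -0.39] [ -59.   34.  118.  111.   63. -118.] 24.2
-110 -15 -75 -45 145 [-0.73  0.57 -0.38] [-31.  29.  94. -57.  36. 141.] 23.8
-95 -15 -75 -45 145 [-0.73  0.57 -0.38] [-31.  29.  94. -57.  36. 141.] 23.8
```

```bash
cat > s2.py <<'E'
from fk import *
s=env.observe();q0=np.array(s["q"]);C=np.array([.4755,.002,.046]);out=[]
mg=lambda q:np.min(np.minimum(q-lo,hi-q))
ga,ge=-98,-20
R=rot(ga,ge);qg,e=ik(C+.02*R[:,2],R,q0);print(qg,e);u=R.T@[0,0,1]
for az in range(-125,-60,10):
  for el in(-50,-40,-30,-20,-10):
    for roll in(-165,-150,-135,-120,110,120,130,140):
      Rp=rot(az,el,roll);up=Rp@u
      if up[2]>-.33: continue
      p=np.array([.5,-.293,.155])-.04*np.r_[up[:2],0]+.02*Rp[:,2]
      qi,e=ik(p,Rp,[-30,35,90,-60,60,np.clip(qg[5]+roll,-160,160)])
      if e<1 and mg(qi)>5: out.append((az,el,roll,up.round(2),qi.round(0),round(mg(qi),1)))
for o in sorted(out,key=lambda o:-o[-1])[:40]: print(*o)
E
python3 s2.py
```

```text
[ 11.5002  50.6564  92.9093 -62.7868  84.9012  55.8017] 2.4764853044497e-13
-125 -40 -150 [ 0.84  0.37 -0.4 ] [ -27.   36.   81.  -51.   78. -124.] 30.6
-115 -40 -150 [ 0.76  0.51 -0.4 ] [ -27.   34.   86.  -55.   70. -127.] 26.6
-125 -40 -165 [ 0.68  0.55 -0.48] [ -27.   37.   80.  -51.   78. -139.] 25.7
-125 -30 -135 [ 0.9   0.13 -0.4 ] [ -24.   39.   82.  -59.   83. -102.] 22.5
-125 -30 -150 [ 0.79  0.31 -0.53] [ -24.   40.   81.  -59.   83. -118.] 22.4
-105 -40 -150 [ 0.66  0.64 -0.4 ] [ -28.   32.   90.  -59.   61. -130.] 22.4
-125 -30 -165 [ 0.63  0.47 -0.62] [ -25.   40.   80.  -59.   83. -134.] 22.3
-115 -40 -165 [ 0.58  0.66 -0.48] [ -27.   35.   84.  -55.   70. -143.] 22.1
-105 -40 -165 [ 0.45  0.75 -0.48] [ -28.   33.   89.  -59.   61. -146.] 18.8
-95 -40 -150 [ 0.54  0.74 -0.4 ] [ -29.   30.   95.  -64.   51. -133.] 17.8
-115 -30 -165 [ 0.54  0.58 -0.62] [ -25.   38.   85.  -64.   74. -135.] 17.3
-115 -30 -150 [ 0.72  0.44 -0.53] [ -24.   38.   87.  -64.   74. -119.] 17.2
-115 -30 -135 [ 0.87  0.29 -0.4 ] [ -24.   37.   88.  -64.   74. -104.] 17.2
-95 -40 -165 [ 0.32  0.8
[... 1243 characters left out ...]
0.91 -0.12 -0.4 ] [-20.  47.  83. -73.  95. -78.] 8.5
-105 -40 140 [-0.4   0.86 -0.33] [-27.  36.  83. -57.  64. 156.] 8.5
-125 -10 -135 [ 0.8  -0.01 -0.59] [-21.  47.  82. -73.  95. -94.] 8.3
-75 -40 -165 [ 0.02  0.88 -0.48] [ -33.   28.  100.  -73.   32. -154.] 8.2
-125 -10 -150 [ 0.66  0.12 -0.74] [ -21.   47.   81.  -73.   95. -110.] 8.0
-125 -10 -165 [ 0.48  0.27 -0.83] [ -21.   48.   80.  -74.   95. -126.] 7.8
-95 -30 130 [-0.66  0.66 -0.35] [-24.  36.  89. -74.  59. 156.] 7.8
-125 -30 130 [-0.25  0.9  -0.35] [-25.  43.  73. -59.  85. 158.] 7.4
-125 -10 120 [-0.43  0.81 -0.4 ] [-22.  50.  72. -74.  96. 155.] 7.0
-75 -40 -150 [ 0.25  0.88 -0.4 ] [ -34.   27.  102.  -75.   32. -138.] 6.8
```

```bash
cat > s3.py <<'E'
from fk import *
s=env.observe();q=np.array(s["q"]);C=np.array([.4755,.002,.046]);mg=lambda q:np.min(np.minimum(q-lo,hi-q))
Rg=rot(-98,-20);u=Rg.T@[0,0,1]
cx=np.array([np.cos(np.radians(15)),np.sin(np.radians(15)),0]);cy=np.array([-cx[1],cx[0],0]);O=np.array([.501,-.293,0])
def go(n,G,R):
    global q
    q,e=ik(G+.02*R[:,2],R,q);up=R@u;M=G+.04*up;m=O-M
    h=np.array([0,0,-1])-up*(-up[2]);h/=np.linalg.norm(h)
    body=[G-R[:,2]*b+R[:,0]*sx*.0425+R[:,1]*sy*.0425 for b in(.054,.1,.15) for sx in(-1,1) for sy in(-1,1)]
    B=np.array([[(p-O)@cx,(p-O)@cy,p[2]] for p in body])
    low=M+.033*h
    print(n,"q",q.round(0),"e",round(e,1),"mg",round(mg(q),1),"u",up.round(2),"mouth(case)",((M-O)@cx).round(3),((M-O)@cy).round(3),"lip",((low-O)@cx).round(3),((low-O)@cy).round(3),low[2].round(3),"body z",B[:,2].min().round(3),"maxcx",B[:,0].max().round(3), B[B[:,0].argmax()].round(3),"TCP",(G+.02*R[:,2]).round(4))
go("grasp",C,Rg);go("lift",C+[0,0,.15],Rg)
for az,el,r in((-105,-30,-150),(-110,-32,-145),(-100,-32,-150)):
    Rp=rot(az,el,r);up=Rp@u
    G=O-.018*cx+0*cy-.04*np.r_[up[:2],0]+[0,0,.155]
    qs=q.copy()
    go("W2",G+[0,0,.04],rot(az,el+8,0));go("roll75",G+[0,0,.03],rot(az,el,r/2));go("roll110",G,rot(az,el,-110));go("pour",G,Rp);q=qs
E
python3 s3.py
```

```text
grasp q [ 12.  51.  93. -63.  85.  56.] e 0.0 mg 18.6 u [ 0. -0.  1.] mouth(case) 0.052 0.292 lip 0.045 0.259 0.086 body z 0.025 maxcx 0.152 [0.152 0.418 0.057] TCP [ 0.4729 -0.0166  0.0392]
lift q [ 12.  36.  90. -63.  93.  40.] e 0.0 mg 18.9 u [ 0. -0.  1.] mouth(case) 0.052 0.292 lip 0.045 0.259 0.236 body z 0.175 maxcx 0.152 [0.152 0.418 0.207] TCP [ 0.4729 -0.0166  0.1892]
W2 q [-25.  33.  94. -77.  69.  33.] e 0.0 mg 4.0 u [-0.01 -0.03  1.  ] mouth(case) -0.049 -0.016 lip -0.066 -0.045 0.234 body z 0.176 maxcx 0.066 [0.066 0.098 0.212] TCP [ 0.4534 -0.3379  0.1875]
roll75 q [-26.  32.  93. -70.  65. -48.] e 0.0 mg 11.8 u [ 0.92 -0.07  0.38] mouth(case) -0.013 -0.027 lip -0.002 -0.031 0.17 body z 0.167 maxcx 0.069 [0.069 0.085 0.234] TCP [ 0.4537 -0.3367  0.175 ]
roll110 q [-26.  34.  94. -71.  64. -79.] e 0.0 mg 9.9 u [ 0.97  0.21 -0.11] mouth(case) -0.009 -0.017 lip -0.012 -0.017 0.118 body z 0.135 maxcx 0.057 [0.057 0.059 0.252] TCP [ 0.4537 -0.3367  0.145 ]
pour q [ -26.   34.   94.  -71.   64. -119.] e 0.0 mg 9.9 u [ 0.64  0.56 -0.53] mouth(case) -0.018 0.0 lip -0.034 -0.00
[... 981 characters left out ...]
021 lip -0.062 -0.051 0.233 body z 0.178 maxcx 0.057 [0.057 0.104 0.217] TCP [ 0.4569 -0.3408  0.1869]
roll75 q [-27.  30.  95. -70.  59. -51.] e 0.0 mg 11.1 u [0.92 0.   0.39] mouth(case) -0.012 -0.028 lip 0.001 -0.031 0.17 body z 0.169 maxcx 0.06 [0.06  0.09  0.239] TCP [ 0.4571 -0.3395  0.1744]
roll110 q [-27.  33.  97. -73.  58. -81.] e 0.0 mg 8.6 u [ 0.95  0.3  -0.09] mouth(case) -0.007 -0.016 lip -0.01 -0.017 0.118 body z 0.137 maxcx 0.05 [0.05  0.062 0.256] TCP [ 0.4571 -0.3395  0.1444]
pour q [ -27.   33.   97.  -73.   58. -121.] e 0.0 mg 8.6 u [ 0.59  0.63 -0.51] mouth(case) -0.018 0.0 lip -0.032 -0.009 0.106 body z 0.134 maxcx 0.063 [0.063 0.08  0.221] TCP [ 0.4571 -0.3395  0.1444]
```

```bash
sed -i 's/Rg=rot(-98,-20)/Rg=rot(-85,-28)/; s/for az,el,r in.*/for az,el,r in((-105,-31,-155),):/; s/el+8,0/el+2,0/; s/\[0,0,.155\]/[0,0,.15]/' s3.py; python3 s3.py; python3 - <<'E'
from h import *
R=rot(-85,-28);C=np.array([.4755,.002,.046]);p=C-.05*R[:,2];rows(p,R,5);print(p)
E
```

```text
grasp q [ 11.  45. 101. -69.  70.  54.] e 0.0 mg 12.5 u [-0. -0.  1.] mouth(case) 0.052 0.292 lip 0.051 0.29 0.119 body z 0.034 maxcx 0.12 [0.12  0.434 0.079] TCP [ 0.477  -0.0156  0.0366]
lift q [ 11.  30.  96. -64.  79.  35.] e 0.0 mg 17.9 u [-0. -0.  1.] mouth(case) 0.052 0.292 lip 0.051 0.29 0.269 body z 0.184 maxcx 0.12 [0.12  0.434 0.229] TCP [ 0.477  -0.0156  0.1866]
W2 q [-26.  32.  92. -70.  65.  27.] e 0.0 mg 11.0 u [-0.   -0.02  1.  ] mouth(case) -0.048 -0.021 lip -0.064 -0.05 0.229 body z 0.179 maxcx 0.065 [0.065 0.089 0.226] TCP [ 0.4562 -0.3422  0.1803]
roll75 q [-27.  32.  92. -69.  64. -51.] e 0.0 mg 12.6 u [0.91 0.07 0.41] mouth(case) -0.011 -0.027 lip 0.002 -0.03 0.166 body z 0.164 maxcx 0.069 [0.069 0.08  0.23 ] TCP [ 0.4563 -0.3418  0.1697]
roll110 q [-27.  35.  94. -71.  63. -79.] e 0.0 mg 10.6 u [ 0.95  0.32 -0.02] mouth(case) -0.007 -0.018 lip -0.008 -0.018 0.116 body z 0.131 maxcx 0.058 [0.058 0.052 0.249] TCP [ 0.4563 -0.3418  0.1397]
pour q [ -27.   35.   94.  -71.   63. -124.] e 0.0 mg 10.6 u [ 0.57  0.69 -0.44] mouth(case) -0.018 0.0 lip -0.03 -0.008 0.103 body z 0.129 maxcx 0.071 [0.071 0.072 0.21 ] TCP [ 0.4563 -0.3418  0.1397]
n 5
[11.3 -0.3 19.6] [ 0.015 -0.007  0.01 ]
[11.4 -0.1 19.5] [ 0.015 -0.007  0.01 ]
[11.6  0.1 19.5] [ 0.015 -0.007  0.01 ]
[11.7  0.3 19.4] [ 0.015 -0.007  0.01 ]
[11.9  0.4 19.3] [ 0.015 -0.007  0.01 ]
[0.4717 0.046  0.0695]
```

Emit:
servo_tool:
  deltas: "1 11 0 19 0.015 -0.007 0.01;1 11 0 19 0.015 -0.007 0.01;1 12 0 19 0.015 -0.007 0.01;1 12 0 19 0.015 -0.007 0.01;1 12 0 19 0.015 -0.007 0.01;1 0 0 0 0 0 0"

```text
time_s: 11.48
position: [0.471, 0.0446, 0.07]
tool_rot: [[-0.036, 0.997, 0.068], [0.472, 0.077, -0.878], [-0.881, 0.001, -0.473]]
ft_force: [-0.5, -0.0, -0.3]
grip_width: 0.0853
gripper_force: 0.0
```

```bash
python3 - <<'E'
from h import *
st()
R=rot(-85,-28);C=np.array([.4755,.002,.046]);p=C+.02*R[:,2];rows(p,R,5);print(p)
p=env.get_image("wrist")
for t in("cup","cup_rim"):
    for d in env.spot_point(t,p)[:2]: print(t,d,w(p,d["uv"],.004 if t=="cup" else .084))
save(p,"f.png")
E
```

```text
t 11.4833 q [ 17.9848  42.6696  96.6202 -61.4993  77.0235  49.4655] p [0.471  0.0446 0.07  ] F [-0.5315 -0.0343 -0.271 ] w 0.08527267406619571 0.0
[[-0.0357  0.997   0.0685]
 [ 0.4721  0.0772 -0.8781]
 [-0.8808  0.001  -0.4735]]
n 5
[ 0.2  0.3 13.8] [-0.002 -0.001 -0.001]
[ 0.2  0.3 13.8] [-0.002 -0.001 -0.001]
[ 0.2  0.2 13.8] [-0.002 -0.001 -0.001]
[ 0.2  0.2 13.8] [-0.002 -0.001 -0.001]
[ 0.2  0.2 13.8] [-0.002 -0.001 -0.001]
[ 0.477  -0.0156  0.0366]
cup {'uv': [261.3, 158.3], 'conf': 0.78} [ 0.4775 -0.0011  0.004 ]
cup_rim {'uv': [258.5, 258.0], 'conf': 0.85} [ 0.4771 -0.0251  0.084 ]
```

View pics/f.png

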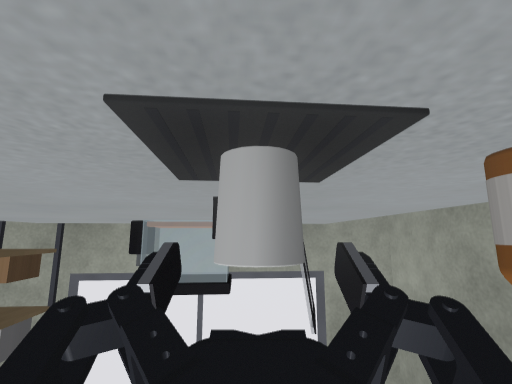

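The wrist view shows the cup upright, centred at column 259 between the fingers (165 and 350); the way in is clear.

Emit:
servo_tool:
  deltas: "1 0 1 14 -0.004 0 0;1 0 0 14 0 0 0;1 0 0 14 0 0 0;1 0 0 14 0 0 0;1 0 0 8 0 0 0;1 0 0 5 0 0 0;1 0 0 0 0 0 0"

```text
time_s: 12.22
position: [0.4781, -0.0143, 0.0402]
tool_rot: [[-0.032, 0.996, 0.077], [0.471, 0.083, -0.878], [-0.881, 0.008, -0.472]]
ft_force: [0.2, 0.8, 0.7]
grip_width: 0.0855
gripper_force: 0.0
```

Emit:
servo_tool:
  deltas: "0 0 0 0 0 0 0;0 0 0 0 0 0 0;0 0 0 0 0 0 0;0 0 0 0 0 0 0;0 0 0 0 0 0 0"
  newtons: 60

```text
time_s: 12.63
position: [0.4784, -0.0131, 0.0411]
tool_rot: [[-0.032, 0.996, 0.08], [0.47, 0.085, -0.878], [-0.882, 0.01, -0.471]]
ft_force: [-0.2, 1.4, 7.1]
grip_width: 0.0633
gripper_force: 65.4
```

```bash
python3 - <<'E'
from h import *
st()
E
```

```text
t 12.6333 q [ 11.4941  44.8985 100.8925 -68.5045  70.4033  54.2372] p [ 0.4784 -0.0131  0.0411] F [-0.1624  1.4077  7.1002] w 0.0633377247779942 65.38674435952544
[[-0.0318  0.9963  0.0797]
 [ 0.4705  0.0853 -0.8783]
 [-0.8818  0.0095 -0.4714]]
```

Emit:
servo_tool:
  deltas: "0 -4 0 -2 0 0 0;0 -9 0 -5 0 0 0;0 -15 0 -8 0 0 0;0 -20 0 -11 0 0 0;0 -22 0 -12 0 0 0;0 -22 0 -12 0 0 0;0 -20 0 -11 0 0 0;0 -15 0 -8 0 0 0"

```text
time_s: 13.3
position: [0.4768, -0.0125, 0.1873]
tool_rot: [[-0.031, 0.996, 0.08], [0.472, 0.085, -0.877], [-0.881, 0.011, -0.473]]
ft_force: [0.3, 1.2, -1.7]
grip_width: 0.0634
gripper_force: 65.8
```

```bash
python3 - <<'E'
from h import *
st()
rows([.4562,-.3422,.185],rot(-105,-29),14)
E
```

```text
t 13.3 q [ 11.5724  29.5342  96.1262 -63.2371  78.6608  35.2716] p [ 0.4768 -0.0125  0.1873] F [ 0.2539  1.1987 -1.7263] w 0.06339615398635104 65.79586959224665
[[-0.0306  0.9963  0.08  ]
 [ 0.4725  0.0849 -0.8772]
 [-0.8808  0.011  -0.4733]]
n 14
[-10.9  -3.5  20.6] [0.022 0.001 0.011]
[-11.   -2.9  20.7] [0.022 0.001 0.011]
[-11.   -2.3  20.7] [0.022 0.001 0.011]
[-11.1  -1.7  20.8] [0.022 0.001 0.011]
[-11.1  -1.1  20.8] [0.022 0.001 0.011]
[-11.1  -0.6  20.8] [0.022 0.001 0.011]
[-11.1   0.   20.8] [0.022 0.001 0.011]
[-11.2   0.6  20.8] [0.022 0.001 0.011]
[-11.2   1.2  20.7] [0.022 0.001 0.011]
[-11.2   1.8  20.7] [0.022 0.001 0.011]
[-11.2   2.4  20.7] [0.022 0.001 0.011]
[-11.1   2.9  20.6] [0.022 0.001 0.011]
[-11.1   3.5  20.5] [0.022 0.001 0.011]
[-11.1   4.1  20.4] [0.022 0.001 0.011]
```

Emit:
servo_tool:
  deltas: "0 -5 -2 10 0.011 0 0.006;0 -9 -3 17 0.02 0.001 0.01;0 -11 -3 21 0.022 0.001 0.011;0 -11 -2 21 0.022 0.001 0.011;0 -11 -2 21 0.022 0.001 0.011;0 -11 -1 21 0.022 0.001 0.011;0 -11 -1 21 0.022 0.001 0.011;0 -11 0 21 0.022 0.001 0.011"

```text
time_s: 13.97
position: [0.4627, -0.1872, 0.1815]
tool_rot: [[0.05, 0.995, -0.086], [0.478, -0.099, -0.873], [-0.877, 0.002, -0.481]]
ft_force: [0.8, 0.2, -2.3]
grip_width: 0.0633
gripper_force: 65.8
```

Emit:
servo_tool:
  deltas: "0 -11 1 21 0.022 0.001 0.011;0 -11 1 21 0.022 0.001 0.011;0 -11 2 21 0.022 0.001 0.011;0 -11 2 21 0.022 0.001 0.011;0 -11 3 20 0.022 0.001 0.011;0 -11 3 20 0.022 0.001 0.011;0 -10 3 18 0.022 0.001 0.011;0 0 0 0 0 0 0"

```text
time_s: 14.63
position: [0.45, -0.3504, 0.1796]
tool_rot: [[0.129, 0.962, -0.239], [0.469, -0.271, -0.841], [-0.874, -0.004, -0.486]]
ft_force: [-1.0, 0.6, -2.4]
grip_width: 0.0634
gripper_force: 66.4
```

```bash
python3 - <<'E'
from h import *
st()
p=env.get_image("side")
save(p,"g.png",(230,60,390,220),3.5)
for t in("case_in","case"):
    for d in env.spot_point(t,p)[:2]: print(t,d,w(p,d["uv"],.006 if t!="case" else 0))
R=rot(-105,-31,-75);rows([.4563,-.3418,.1697],R,13)
print();R2=rot(-105,-31,-155);rows([.4563,-.3418,.14],R2,20,[.4563,-.3418,.1697],R)
E
```

```text
t 14.6333 q [-27.5124  31.7658  92.3171 -70.4498  65.2556  26.4744] p [ 0.45   -0.3504  0.1796] F [-0.9732  0.6361 -2.3814] w 0.06335928738397564 66.41637040105633
[[ 0.1288  0.9625 -0.2389]
 [ 0.4689 -0.2714 -0.8405]
 [-0.8738 -0.0038 -0.4863]]
case_in {'uv': [321.8, 159.1], 'conf': 0.89} [ 0.5036 -0.2903  0.006 ]
case {'uv': [324.5, 161.6], 'conf': 0.84} [ 0.4947 -0.2912 -0.    ]
case {'uv': [282.7, 230.4], 'conf': 0.35} [ 0.4748 -0.0056  0.    ]
n 13
[ 0.9  0.3 -0.1] [-0.002  0.002 -0.101]
[ 0.9  0.4 -0.1] [-0.002  0.002 -0.101]
[ 0.8  0.5 -0.1] [-0.002  0.002 -0.101]
[ 0.8  0.6 -0.1] [-0.002  0.002 -0.101]
[ 0.7  0.7 -0.1] [-0.002  0.002 -0.101]
[ 0.6  0.7 -0. ] [-0.002  0.002 -0.101]
[ 0.6  0.8 -0. ] [-0.002  0.002 -0.101]
[ 0.5  0.8 -0. ] [-0.002  0.002 -0.101]
[ 0.4  0.9 -0. ] [-0.002  0.002 -0.101]
[ 0.3  0.9 -0. ] [-0.002  0.002 -0.101]
[ 0.2  0.9 -0. ] [-0.002  0.002 -0.101]
[ 0.1  1.  -0. ] [-0.002  0.002 -0.101]
[ 0.  1. -0.] [-0.002  0.002 -0.101]

n 20
[0.3 1.2 0.8] [ 0.    0.   -0.07]
[0.2 1.2 0.8] [ 0.    0.   -0.07]
[0.2 1.3 0.8] [ 0.    0.   -0.07]
[0.1 1.3 0.8] [ 0.    0.   -0.07]
[-0.   1.3  0.8] [ 0.    0.   -0.07]
[-0.1  1.3  0.8] [ 0.    0.   -0.07]
[-0.2  1.3  0.8] [ 0.    0.   -0.07]
[-0.3  1.2  0.8] [ 0.    0.   -0.07]
[-0.4  1.2  0.8] [ 0.    0.   -0.07]
[-0.5  1.2  0.8] [ 0.    0.   -0.07]
[-0.5  1.2  0.8] [ 0.    0.   -0.07]
[-0.6  1.1  0.8] [ 0.    0.   -0.07]
[-0.7  1.1  0.8] [ 0.    0.   -0.07]
[-0.8  1.   0.8] [ 0.    0.   -0.07]
[-0.8  1.   0.8] [ 0.    0.   -0.07]
[-0.9  0.9  0.8] [ 0.    0.   -0.07]
[-1.   0.8  0.8] [ 0.    0.   -0.07]
[-1.   0.8  0.8] [ 0.    0.   -0.07]
[-1.1  0.7  0.8] [ 0.    0.   -0.07]
[-1.1  0.6  0.8] [ 0.    0.   -0.07]
```

View pics/g.png

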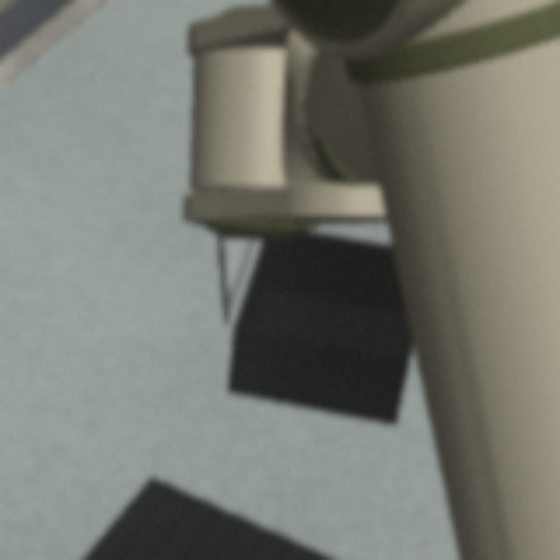

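Emit:
servo_tool:
  deltas: "0 1 0 0 0 0 -0.05;0 1 0 0 0 0 -0.1;0 1 0 0 0 0 -0.1;0 1 1 0 0 0 -0.1;0 1 1 0 0 0 -0.1;0 1 1 0 0 0 -0.1;0 1 1 0 0 0 -0.1;0 0 1 0 0 0 -0.1"

```text
time_s: 15.45
position: [0.4549, -0.3424, 0.1723]
tool_rot: [[-0.57, 0.788, -0.234], [0.524, 0.129, -0.842], [-0.633, -0.602, -0.486]]
ft_force: [-0.3, -0.9, -1.5]
grip_width: 0.0638
gripper_force: 66.5
```

Emit:
servo_tool:
  deltas: "0 0 1 0 0 0 -0.1;0 0 1 0 0 0 -0.1;0 0 1 0 0 0 -0.1;0 0 1 0 0 0 -0.09;0 0 1 0 0 0 -0.08;0 0 1 0 0 0 -0.07;0 0 2 1 0 0 -0.05;0 0 2 1 0 0 -0.05"

```text
time_s: 16.12
position: [0.4597, -0.3412, 0.1637]
tool_rot: [[-0.927, 0.294, -0.233], [0.344, 0.415, -0.842], [-0.151, -0.861, -0.486]]
ft_force: [0.0, -0.2, -1.6]
grip_width: 0.0633
gripper_force: 66.5
```

Emit:
servo_tool:
  deltas: "0 0 2 1 0 0 -0.05;0 0 2 1 0 0 -0.05;0 0 2 1 0 0 -0.05;0 0 2 1 0 0 -0.05;0 0 2 1 0 0 -0.05;0 0 2 1 0 0 -0.05;0 0 2 1 0 0 -0.05;0 0 2 1 0 0 -0.05"

```text
time_s: 16.78
position: [0.46, -0.3405, 0.1459]
tool_rot: [[-0.968, -0.09, -0.233], [0.155, 0.517, -0.842], [0.196, -0.851, -0.486]]
ft_force: [-0.4, -0.4, -2.3]
grip_width: 0.0633
gripper_force: 66.6
```

```bash
python3 - <<'E'
from h import *
st()
R2=rot(-105,-31,-155);rows([.4563,-.3418,.14],R2,16)
p=env.get_image("scene")
for i in(1,):
    print([ (np.round(d["uv"]),round(d["conf"],2),w(p,d["uv"])) for d in env.spot_point("media1",p)])
E
```

```text
t 16.7833 q [-26.0783  35.1867  93.0169 -71.7703  64.7212 -71.6381] p [ 0.46   -0.3405  0.1459] F [-0.4276 -0.4175 -2.3159] w 0.06329249047849445 66.55400627874769
[[-0.9683 -0.0896 -0.2333]
 [ 0.155   0.5167 -0.842 ]
 [ 0.196  -0.8515 -0.4864]]
n 16
[0.1 0.3 0.3] [-0.001 -0.002 -0.057]
[0.1 0.3 0.3] [-0.001 -0.002 -0.057]
[0.1 0.3 0.3] [-0.001 -0.002 -0.057]
[0.1 0.3 0.3] [-0.001 -0.002 -0.057]
[0.1 0.3 0.3] [-0.001 -0.002 -0.057]
[0.1 0.3 0.3] [-0.001 -0.002 -0.057]
[0.  0.3 0.3] [-0.001 -0.002 -0.057]
[0.  0.3 0.3] [-0.001 -0.002 -0.057]
[-0.   0.3  0.3] [-0.001 -0.002 -0.057]
[-0.   0.3  0.3] [-0.001 -0.002 -0.057]
[-0.   0.3  0.3] [-0.001 -0.002 -0.057]
[-0.1  0.3  0.3] [-0.001 -0.002 -0.057]
[-0.1  0.3  0.3] [-0.001 -0.002 -0.057]
[-0.1  0.3  0.3] [-0.001 -0.002 -0.057]
[-0.1  0.3  0.3] [-0.001 -0.002 -0.057]
[-0.1  0.3  0.3] [-0.001 -0.002 -0.057]
[(array([156., 131.]), 0.57, array([ 0.4635, -0.3389,  0.1471])), (array([159., 132.]), 0.51, array([ 0.46  , -0.3292,  0.1453])), (array([338., 233.]), 0.41, array([0.5621, 0.2901, 0.0494])), (array([318., 196.]), 0.32, array([0.3895, 0.1781, 0.0153])), (array([150., 138.]), 0.17, array([ 0.5862, -0.2695,  0.2078]))]
```

Emit:
servo_tool:
  deltas: "0 0 0 0 0 0 -0.05;0 0 0 0 0 0 -0.05;0 0 0 0 0 0 -0.05;0 0 0 0 0 0 -0.05;0 0 0 0 0 0 -0.05;0 0 1 1 0 0 -0.05;0 0 1 1 0 0 -0.05;0 0 1 1 0 0 -0.05"

```text
time_s: 17.55
position: [0.4582, -0.3419, 0.1426]
tool_rot: [[-0.858, -0.457, -0.234], [-0.057, 0.536, -0.842], [0.511, -0.709, -0.486]]
ft_force: [-0.5, 0.5, -1.7]
grip_width: 0.0631
gripper_force: 66.7
```

Emit:
servo_tool:
  deltas: "0 0 0 0 0 0 -0.05;0 0 1 1 0 0 -0.06;0 0 0 0 0 0 -0.06;0 0 1 1 0 0 -0.07;0 0 0 0 0 0 -0.07;0 0 1 1 0 0 -0.07;0 0 0 0 0 0 -0.07;0 0 0 0 0 0 -0.05"

```text
time_s: 18.22
position: [0.4557, -0.343, 0.1395]
tool_rot: [[-0.533, -0.813, -0.234], [-0.307, 0.443, -0.842], [0.789, -0.377, -0.486]]
ft_force: [0.3, -0.4, -1.8]
grip_width: 0.0634
gripper_force: 66.7
```

Emit:
servo_tool:
  deltas: "0 0 0 0 0 0 0;0 0 0 0 0 0 0;0 0 0 0 0 0 0;0 0 0 0 0 0 0;0 0 0 0 0 0 0"

```text
time_s: 18.63
position: [0.4557, -0.3435, 0.1394]
tool_rot: [[-0.535, -0.812, -0.234], [-0.305, 0.445, -0.842], [0.788, -0.379, -0.486]]
ft_force: [0.3, -0.3, -1.5]
grip_width: 0.0634
gripper_force: 66.7
```

```bash
python3 - <<'E'
from h import *
st()
p=env.get_image("scene");q=env.get_image("wrist");a=cv2.resize(p["img"][80:220,90:240],None,fx=2.7,fy=2.7)
b=q["img"];a=cv2.resize(a,(410,384));cv2.imwrite("pics/i.png",cv2.resize(np.hstack([a,b])[...,::-1],(800,333)))
E
```

```text
t 18.6333 q [ -26.5638   35.5969   93.8376  -72.5832   64.0526 -121.764 ] p [ 0.4557 -0.3435  0.1394] F [ 0.3347 -0.3164 -1.5118] w 0.06342665795306107 66.69657279155217
[[-0.5352 -0.8116 -0.2343]
 [-0.3054  0.4446 -0.8421]
 [ 0.7876 -0.3791 -0.4858]]
```

View pics/i.png

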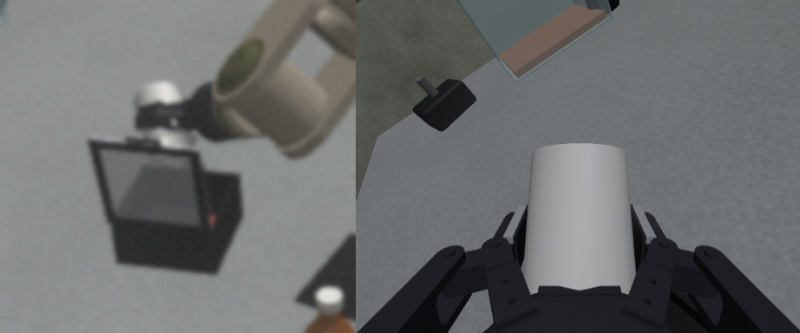

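The left half (scene) shows the inverted cup at (160,115) over the case, with a ball glinting inside the case at (212,218) and no balls on the counter. The right half (wrist) shows the cup still firmly held. I give one more tilt, then turn back.

Emit:
servo_tool:
  deltas: "0 0 0 0 0 0 -0.08;0 0 0 0 0 0 -0.08;0 0 0 0 0 0 0.06;0 0 0 0 0 0 -0.06;0 0 0 0 0 0 0;0 0 0 0 0 0 0;0 0 0 0 0 0 0"

```text
time_s: 19.32
position: [0.4556, -0.3435, 0.1393]
tool_rot: [[-0.4, -0.886, -0.235], [-0.372, 0.391, -0.842], [0.838, -0.249, -0.486]]
ft_force: [0.0, 0.3, -0.4]
grip_width: 0.0633
gripper_force: 66.7
```

```bash
python3 - <<'E'
from h import *
st()
R=rot(-105,-31,-80);rows([.4563,-.3418,.17],R,13)
print();rows([.4562,-.3422,.19],rot(-105,-29),13,[.4563,-.3418,.17],R)
E
```

```text
t 19.3167 q [ -26.5733   35.5999   93.8339  -72.5796   64.0548 -130.911 ] p [ 0.4556 -0.3435  0.1393] F [ 0.0375  0.2771 -0.3791] w 0.06329467027112086 66.69320916174911
[[-0.3995 -0.8862 -0.2345]
 [-0.3721  0.3906 -0.842 ]
 [ 0.8378 -0.2491 -0.4858]]
n 13
[ 1.9 -0.6 -1.3] [-0.002 -0.002  0.112]
[ 1.8 -0.8 -1.3] [-0.002 -0.002  0.112]
[ 1.7 -1.  -1.3] [-0.002 -0.002  0.112]
[ 1.6 -1.2 -1.3] [-0.002 -0.002  0.112]
[ 1.5 -1.3 -1.3] [-0.002 -0.002  0.112]
[ 1.3 -1.5 -1.3] [-0.002 -0.002  0.112]
[ 1.1 -1.6 -1.3] [-0.002 -0.002  0.112]
[ 0.9 -1.7 -1.3] [-0.002 -0.002  0.112]
[ 0.7 -1.8 -1.3] [-0.002 -0.002  0.112]
[ 0.5 -1.9 -1.3] [-0.002 -0.002  0.112]
[ 0.3 -1.9 -1.3] [-0.002 -0.002  0.112]
[ 0.1 -2.  -1.3] [-0.002 -0.002  0.112]
[-0.1 -1.9 -1.3] [-0.002 -0.002  0.112]

n 13
[-0.2 -1.3 -0.8] [ 0.002 -0.002  0.107]
[-0.4 -1.3 -0.8] [ 0.002 -0.002  0.107]
[-0.5 -1.2 -0.8] [ 0.002 -0.002  0.107]
[-0.6 -1.2 -0.8] [ 0.002 -0.002  0.107]
[-0.8 -1.1 -0.8] [ 0.002 -0.002  0.107]
[-0.9 -1.  -0.7] [ 0.002 -0.002  0.107]
[-1.  -0.9 -0.7] [ 0.002 -0.002  0.107]
[-1.1 -0.8 -0.7] [ 0.002 -0.002  0.107]
[-1.2 -0.7 -0.7] [ 0.002 -0.002  0.107]
[-1.2 -0.6 -0.7] [ 0.002 -0.002  0.107]
[-1.3 -0.4 -0.7] [ 0.002 -0.002  0.107]
[-1.3 -0.3 -0.7] [ 0.002 -0.002  0.107]
[-1.4 -0.1 -0.7] [ 0.002 -0.002  0.107]
```

Emit:
servo_tool:
  deltas: "0 2 -1 -1 0 0 0.11;0 2 -1 -1 0 0 0.11;0 2 -1 -1 0 0 0.11;0 2 -1 -1 0 0 0.11;0 1 -1 -1 0 0 0.11;0 1 -1 -2 0 0 0.11;0 1 -2 -2 0 0 0.11;0 1 -2 -1 0 0 0.11"

```text
time_s: 19.98
position: [0.4565, -0.3427, 0.1585]
tool_rot: [[-0.939, -0.252, -0.234], [0.067, 0.535, -0.842], [0.338, -0.806, -0.486]]
ft_force: [-0.3, -0.2, -0.6]
grip_width: 0.0634
gripper_force: 66.7
```

Emit:
servo_tool:
  deltas: "0 1 -2 -1 0 0 0.11;0 0 -2 -1 0 0 0.11;0 0 -2 -1 0 0 0.11;0 0 -2 -1 0 0 0.11;0 0 -2 -1 0 0 0.11;0 0 -1 -1 0 0 0.11;0 0 -1 -1 0 0 0.11;0 0 -1 -1 0 0 0.11"

```text
time_s: 20.65
position: [0.4567, -0.3422, 0.1736]
tool_rot: [[-0.792, 0.563, -0.235], [0.455, 0.29, -0.842], [-0.406, -0.774, -0.486]]
ft_force: [-0.0, -0.6, -1.2]
grip_width: 0.0633
gripper_force: 66.7
```

Emit:
servo_tool:
  deltas: "0 -1 -1 -1 0 0 0.11;0 -1 -1 -1 0 0 0.11;0 -1 -1 -1 0 0 0.11;0 -1 -1 -1 0 0 0.11;0 -1 -1 -1 0 0 0.11;0 -1 -1 -1 0 0 0.11;0 -1 0 -1 0 0 0.11;0 0 0 0 0 0 0"

```text
time_s: 21.32
position: [0.4579, -0.3408, 0.1853]
tool_rot: [[-0.178, 0.956, -0.234], [0.528, -0.108, -0.842], [-0.83, -0.274, -0.486]]
ft_force: [-0.5, -0.3, -1.9]
grip_width: 0.0634
gripper_force: 66.7
```

```bash
python3 - <<'E'
from h import *
st()
s=env.observe()
R=rot(-85.2,-28.1);rows([.4775,-.0128,.16],R,16)
p=env.get_image("scene")
print([ (np.round(d["uv"]),round(d["conf"],2),w(p,d["uv"])) for d in env.spot_point("media1",p)])
save(p,"j.png",(110,100,240,210),5)
E
```

```text
t 21.3167 q [-26.1912  31.5931  91.3581 -69.5821  66.4462   7.6255] p [ 0.4579 -0.3408  0.1853] F [-0.523  -0.3175 -1.8673] w 0.06344250255610771 66.71831156036302
[[-0.1782  0.9557 -0.2344]
 [ 0.5284 -0.108  -0.8421]
 [-0.8301 -0.2739 -0.4857]]
n 16
[ 11.9  -0.6 -16.8] [-0.019 -0.004  0.009]
[ 11.9  -0.4 -16.8] [-0.019 -0.004  0.009]
[ 11.8  -0.2 -16.9] [-0.019 -0.004  0.009]
[ 11.7   0.  -16.9] [-0.019 -0.004  0.009]
[ 11.6   0.3 -17. ] [-0.019 -0.004  0.009]
[ 11.6   0.5 -17. ] [-0.019 -0.004  0.009]
[ 11.5   0.7 -17.1] [-0.019 -0.004  0.009]
[ 11.4   0.9 -17.1] [-0.019 -0.004  0.009]
[ 11.4   1.1 -17.1] [-0.019 -0.004  0.009]
[ 11.3   1.4 -17.2] [-0.019 -0.004  0.009]
[ 11.3   1.6 -17.2] [-0.019 -0.004  0.009]
[ 11.2   1.8 -17.2] [-0.019 -0.004  0.009]
[ 11.2   2.  -17.2] [-0.019 -0.004  0.009]
[ 11.1   2.3 -17.2] [-0.019 -0.004  0.009]
[ 11.1   2.5 -17.2] [-0.019 -0.004  0.009]
[ 11.    2.7 -17.2] [-0.019 -0.004  0.009]
[]
```

View pics/j.png

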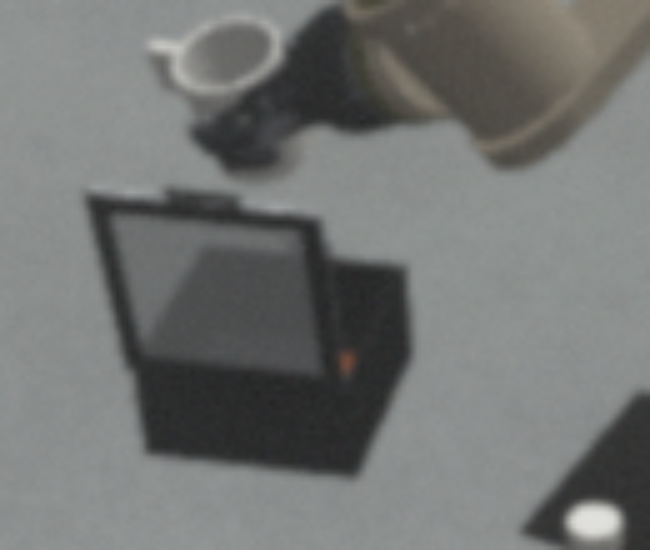

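The scene crop shows the cup upright and empty at (228,55), a ball inside the case at (345,362), and none on the counter.

Emit:
servo_tool:
  deltas: "0 6 0 -9 -0.01 -0.002 0.01;0 12 0 -17 -0.019 -0.004 0.009;0 12 0 -17 -0.019 -0.004 0.009;0 12 0 -17 -0.019 -0.004 0.009;0 12 0 -17 -0.019 -0.004 0.009;0 12 0 -17 -0.019 -0.004 0.009;0 12 1 -17 -0.019 -0.004 0.009;0 11 1 -17 -0.019 -0.004 0.009"

```text
time_s: 22.08
position: [0.468, -0.1841, 0.1721]
tool_rot: [[-0.118, 0.989, -0.089], [0.498, -0.018, -0.867], [-0.859, -0.147, -0.491]]
ft_force: [0.5, -0.2, -1.0]
grip_width: 0.0634
gripper_force: 66.7
```

Emit:
servo_tool:
  deltas: "0 11 1 -17 -0.019 -0.004 0.009;0 11 1 -17 -0.019 -0.004 0.009;0 11 2 -17 -0.019 -0.004 0.009;0 11 2 -17 -0.019 -0.004 0.009;0 11 2 -17 -0.019 -0.004 0.009;0 11 2 -17 -0.019 -0.004 0.009;0 11 2 -17 -0.019 -0.004 0.009;0 11 2 -17 -0.019 -0.004 0.009"

```text
time_s: 22.75
position: [0.4774, -0.0223, 0.1606]
tool_rot: [[-0.047, 0.997, 0.065], [0.472, 0.079, -0.878], [-0.88, -0.011, -0.475]]
ft_force: [0.2, -0.0, -0.9]
grip_width: 0.0632
gripper_force: 66.7
```

```bash
python3 - <<'E'
from h import *
st()
R=np.array([[-0.0318,0.9963,0.0797],[0.4705,0.0853,-0.8783],[-0.8818,0.0095,-0.4714]])
u,_,v=np.linalg.svd(R);R=u@v
rows([.478,-.0131,.055],R,8)
E
```

```text
t 22.75 q [ 10.3675  32.0215  97.5013 -64.0495  76.7415  37.3157] p [ 0.4774 -0.0223  0.1606] F [ 0.1717 -0.0251 -0.9477] w 0.06323859919615439 66.68114335691499
[[-0.047   0.9968  0.0649]
 [ 0.4723  0.0794 -0.8779]
 [-0.8802 -0.0106 -0.4745]]
n 8
[12.2  0.3  5.3] [-0.002 -0.     0.002]
[12.2  0.3  5.3] [-0.002 -0.     0.002]
[12.2  0.2  5.2] [-0.002 -0.     0.002]
[12.2  0.2  5.2] [-0.002 -0.     0.002]
[12.2  0.2  5.2] [-0.002 -0.     0.002]
[12.2  0.1  5.2] [-0.002 -0.     0.002]
[12.2  0.1  5.2] [-0.002 -0.     0.002]
[12.2  0.1  5.2] [-0.002 -0.     0.002]
```

Emit:
servo_tool:
  deltas: "0 12 0 5 -0.002 0 0.002;0 12 0 5 -0.002 0 0.002;0 12 0 5 -0.002 0 0.002;0 12 0 5 -0.002 0 0.002;0 12 0 5 -0.002 0 0.002;0 12 0 5 -0.002 0 0.002;0 12 0 5 -0.002 0 0.002;0 0 0 0 0 0 0"

```text
time_s: 23.42
position: [0.476, -0.0143, 0.0684]
tool_rot: [[-0.036, 0.996, 0.077], [0.473, 0.085, -0.877], [-0.88, 0.005, -0.475]]
ft_force: [-0.6, -0.7, -1.0]
grip_width: 0.0633
gripper_force: 66.7
```

```bash
python3 - <<'E'
from h import *
st()
R=np.array([[-0.0318,0.9963,0.0797],[0.4705,0.0853,-0.8783],[-0.8818,0.0095,-0.4714]])
u,_,v=np.linalg.svd(R);R=u@v
rows([.478,-.0105,.0431],R,4)
E
```

```text
t 23.4167 q [ 11.356   41.6389 100.8046 -67.2495  71.5233  50.6033] p [ 0.476  -0.0143  0.0684] F [-0.5858 -0.6656 -0.977 ] w 0.06332857258381042 66.73182173629198
[[-0.0361  0.9964  0.0765]
 [ 0.4735  0.0845 -0.8768]
 [-0.8801  0.0046 -0.4748]]
n 4
[6.  0.5 2.2] [-0.001 -0.001  0.001]
[6.  0.5 2.2] [-0.001 -0.001  0.001]
[6.  0.5 2.2] [-0.001 -0.001  0.001]
[6.  0.5 2.2] [-0.001 -0.001  0.001]
```

Emit:
servo_tool:
  deltas: "0 7 0 3 -0.001 -0.001 0.001;0 7 0 3 -0.001 -0.001 0.001;0 5 0 2 -0.001 -0.001 0.001;0 3 0 2 -0.001 -0.001 0.001;0 0 0 0 0 0 0"

```text
time_s: 23.83
position: [0.4768, -0.0132, 0.0455]
tool_rot: [[-0.028, 0.996, 0.081], [0.47, 0.085, -0.878], [-0.882, 0.013, -0.471]]
ft_force: [0.0, 0.6, -1.9]
grip_width: 0.0633
gripper_force: 66.7
```

Emit:
servo_tool:
  deltas: "0 1.5 0 1 0 0 0;0 0.7 0 0.3 0 0 0;0 0 0 0 0 0 0"

```text
time_s: 24.08
position: [0.4771, -0.0133, 0.0436]
tool_rot: [[-0.027, 0.996, 0.081], [0.471, 0.084, -0.878], [-0.882, 0.014, -0.471]]
ft_force: [-0.2, 0.1, -1.6]
grip_width: 0.0633
gripper_force: 66.7
```

Emit:
servo_tool:
  deltas: "0 1.3 0 0.7 0 0 0;0 0 0 0 0 0 0"

```text
time_s: 24.25
position: [0.4771, -0.0133, 0.042]
tool_rot: [[-0.027, 0.996, 0.081], [0.471, 0.084, -0.878], [-0.882, 0.014, -0.471]]
ft_force: [0.7, -0.4, -0.6]
grip_width: 0.0636
gripper_force: 66.7
```

Emit:
servo_tool:
  deltas: "0 0.9 0 0.5 0 0 0;0 0 0 0 0 0 0"

```text
time_s: 24.42
position: [0.4772, -0.0134, 0.0414]
tool_rot: [[-0.027, 0.996, 0.081], [0.47, 0.085, -0.879], [-0.882, 0.014, -0.47]]
ft_force: [-0.1, 0.6, 2.2]
grip_width: 0.0633
gripper_force: 66.9
```

Emit:
servo_tool:
  deltas: "1 0 0 0 0 0 0;1 0 0 0 0 0 0;1 0 0 0 0 0 0;1 0 0 0 0 0 0;1 0 0 -8 0 0 0;1 0 0 -16 0 0 0;1 0 0 -20 0 0 0;1 0 0 -20 0 0 0"

```text
time_s: 25.08
position: [0.4715, 0.0439, 0.0716]
tool_rot: [[-0.028, 0.996, 0.08], [0.471, 0.084, -0.878], [-0.882, 0.014, -0.471]]
ft_force: [0.3, -0.0, -0.6]
grip_width: 0.0858
gripper_force: 0.0
```

```bash
python3 - <<'E'
from h import *
st()
# raise then point down, fingers shut; via over mat
s=env.observe();p0=np.array(s["position"]);R0=np.array(s["tool_rot"])
p=env.get_image("scene")
for t,z in(("lid_hinge",.0705),("case_in",.006)):
    print(t,[(round(d["conf"],2),w(p,d["uv"],z)) for d in env.spot_point(t,p)[:2]])
for t in("lid_edge","lid_press"): print(t,[(round(d["conf"],2),d["uv"],w(p,d["uv"])) for d in env.spot_point(t,p)[:2]])
K=p["camera_matrix"];T=np.linalg.inv(p["world_to_cam"]);v,u=np.mgrid[:384,:512];d=p["depth"];ok=d>0
c=(np.c_[u[ok],v[ok],np.ones(ok.sum())]@np.linalg.inv(K).T*d[ok][:,None])@T[:3,:3].T+T[:3,3]
m=(c[:,0]>.5)&(c[:,0]<.7)&(abs(c[:,1]+.27)<.1)&(c[:,2]>.1)&(c[:,2]<.24);x=c[m]
cx=np.array([np.cos(np.radians(15)),np.sin(np.radians(15))]);a=x[:,:2]@cx-np.array([.501,-.293])@cx
b=(x[:,:2]-[.501,-.293])@[-cx[1],cx[0]]
pf=np.polyfit(x[:,2],a,1);print("lid cx vs z",pf,len(x),x[:,2].max(),b.min(),b.max(),np.polyfit(b,a,1),"angle",np.pi/2+np.arctan(pf[0]))
print("cup",[(round(d["conf"],2),w(p,d["uv"],.084)) for d in env.spot_point("cup_rim",p)[:3]])
p=env.get_image("side");print("cup",[(round(d["conf"],2),w(p,d["uv"],.084)) for d in env.spot_point("cup_rim",p)[:3]])
E
```

```text
t 25.0833 q [ 17.9983  42.4328  97.0195 -62.1496  76.6161  50.2087] p [0.4715 0.0439 0.0716] F [ 0.2732 -0.0139 -0.5936] w 0.08582762123562289 0.0
[[-0.0277  0.9964  0.0805]
 [ 0.4707  0.084  -0.8783]
 [-0.8819  0.0135 -0.4713]]
lid_hinge [(0.96, array([ 0.5727, -0.2609,  0.0705]))]
case_in [(0.84, array([ 0.5017, -0.2929,  0.006 ]))]
lid_edge [(0.96, [151.0, 138.1], array([ 0.5859, -0.2665,  0.2074]))]
lid_press [(0.65, [151.5, 149.7], array([ 0.5856, -0.27  ,  0.1678]))]
lid cx vs z [0.1431 0.0644] 1322 0.21227828822420713 -0.0660846209553437 0.07170426826462475 [-0.0101  0.0868] angle 1.7129137283805578
cup [(0.77, array([ 0.4637, -0.0007,  0.084 ])), (0.56, array([0.6701, 0.3052, 0.084 ])), (0.42, array([ 0.5861, -0.2631,  0.084 ]))]
cup [(0.87, array([0.6719, 0.3036, 0.084 ]))]
```

```bash
cat > lid.py <<'E'
from fk import *
a=np.radians(15);cx=np.array([np.cos(a),np.sin(a),0]);O=np.array([.501,-.293,0]);H=O+.069*cx+[0,0,.0705]
z=np.array([0,0,-1.]);x=np.array([np.cos(a+np.pi/2),np.sin(a+np.pi/2),0]);Rd=np.c_[x,np.cross(z,x),z]
def P(phi,rho=.105,g=.004,hw=.0145):
    f=np.radians(phi);d=-np.cos(f)*cx+np.array([0,0,np.sin(f)]);n=np.sin(f)*cx+np.array([0,0,np.cos(f)])
    return H+rho*d+g*n+hw*cx*np.sin(f)
E
python3 - <<'E'
from lid import *
print(Rd);s=env.observe();q=np.array(s["q"])
A=[.52,-.03,.27];B=O+.16*cx+[0,0,.27];C=O+.15*cx+[0,0,.168]
for n,p in [("A",A),("B",B),("C",C)]+[(f,P(f)) for f in(98,80,60,40,20,10,4,0)]:
    q,e=ik(np.array(p),Rd,q);print(n,np.array(p).round(4),q.round(0),round(e,1))
rows(A,Rd,13);print();rows(B,Rd,8,A,Rd)
E
```

```text
[[-0.2588  0.9659  0.    ]
 [ 0.9659  0.2588  0.    ]
 [ 0.      0.     -1.    ]]
A [ 0.52 -0.03  0.27] [-16.  17.  75.   0.  88. -31.] 0.0
B [ 0.6555 -0.2516  0.27  ] [-31.  38.  40.   0. 102. -46.] 0.0
C [ 0.6459 -0.2542  0.168 ] [-31.  39.  54.   0.  87. -46.] 0.0
98 [ 0.5995 -0.2666  0.1739] [-34.  35.  61.  -0.  84. -49.] 0.0
80 [ 0.5676 -0.2751  0.1746] [-37.  32.  66.   0.  82. -52.] 0.0
60 [ 0.5324 -0.2846  0.1634] [-39.  30.  72.  -0.  78. -54.] 0.0
40 [ 0.5014 -0.2929  0.1411] [-42.  29.  78.   0.  73. -57.] 0.0
20 [ 0.4785 -0.299   0.1102] [-44.  30.  83.  -0.  68. -59.] 0.0
10 [ 0.4709 -0.3011  0.0927] [-45.  31.  85.   0.  65. -60.] 0.0
4 [ 0.4677 -0.3019  0.0818] [-45.  31.  86.  -0.  63. -60.] 0.0
0 [ 0.4662 -0.3023  0.0745] [-45.  32.  86.  -0.  62. -60.] 0.0
n 13
[-16.2   3.4  -2. ] [-0.006  0.083 -0.013]
[-16.1   3.3  -3.4] [-0.006  0.083 -0.013]
[-15.8   3.1  -4.7] [-0.006  0.083 -0.013]
[-15.4   2.9  -5.9] [-0.006  0.083 -0.013]
[-14.9   2.8  -7.2] [-0.006  0.083 -0.013]
[-14.2   2.6  -8.4] [-0.006  0.083 -0.013]
[-13.5   2.5  -9.5] [-0.006  0.083 -0.013]
[-12.7   2.4 -10.6] [-0.006  0.083 -0.013]
[-11.8   2.3 -11.6] [-0.006  0.083 -0.013]
[-10.9   2.2 -12.5] [-0.006  0.083 -0.013]
[ -9.8   2.2 -13.3] [-0.006  0.083 -0.013]
[ -8.7   2.2 -14.1] [-0.006  0.083 -0.013]
[ -7.6   2.1 -14.8] [-0.006  0.083 -0.013]

n 8
[-31.1   9.2   0. ] [0. 0. 0.]
[-31.1   9.2   0. ] [0. 0. 0.]
[-31.1   9.2   0. ] [0. 0. 0.]
[-31.1   9.2   0. ] [0. 0. 0.]
[-31.1   9.2   0. ] [0. 0. 0.]
[-31.1   9.2   0. ] [0. 0. 0.]
[-31.1   9.2   0. ] [0. 0. 0.]
[-31.1   9.2   0. ] [0. 0. 0.]
```

Emit:
servo_tool:
  deltas: "1 -12 0 -6 0 0 0;1 -20 0 -11 0 0 0;1 -22 0 -12 0 0 0;1 -22 0 -12 0 0 0;1 -22 0 -12 0 0 0;1 -16 0 -8 0 0.083 0;0 -10 4 -6 -0.006 0.083 -0.013;0 -10 4 -6 -0.006 0.083 -0.013"

```text
time_s: 26.15
position: [0.4779, 0.0417, 0.2245]
tool_rot: [[-0.074, 0.994, 0.083], [0.672, 0.111, -0.732], [-0.736, 0.001, -0.677]]
ft_force: [0.1, 0.7, -0.6]
grip_width: 0.0637
gripper_force: 0.0
```

```bash
python3 - <<'E'
from lid import *
st()
rows([.53,-.03,.27],Rd,10)
E
```

```text
t 26.15 q [ 13.4645  23.0253  88.7353 -47.8393  80.3788  20.8735] p [0.4779 0.0417 0.2245] F [ 0.061   0.7055 -0.592 ] w 0.06368295288860094 0.0
[[-0.0743  0.9938  0.0825]
 [ 0.6725  0.1111 -0.7317]
 [-0.7364  0.0011 -0.6766]]
n 10
[-8.6  4.4  2.6] [-0.006  0.083 -0.014]
[-8.8  4.2  1.9] [-0.006  0.083 -0.014]
[-9.   4.1  1.2] [-0.006  0.083 -0.014]
[-9.1  4.   0.5] [-0.006  0.083 -0.014]
[-9.2  3.8 -0.3] [-0.006  0.083 -0.014]
[-9.2  3.7 -1. ] [-0.006  0.083 -0.014]
[-9.1  3.6 -1.7] [-0.006  0.083 -0.014]
[-9.   3.5 -2.5] [-0.006  0.083 -0.014]
[-8.8  3.4 -3.2] [-0.006  0.083 -0.014]
[-8.6  3.3 -3.9] [-0.006  0.083 -0.014]
```

Emit:
servo_tool:
  deltas: "0 -9 4 3 -0.006 0.083 -0.014;0 -9 4 2 -0.006 0.083 -0.014;0 -9 4 1 -0.006 0.083 -0.014;0 -9 4 0 -0.006 0.083 -0.014;0 -9 4 0 -0.006 0.083 -0.014;0 -9 4 -1 -0.006 0.083 -0.014;0 -9 4 -2 -0.006 0.083 -0.014;0 -9 4 -3 -0.006 0.083 -0.014"

```text
time_s: 26.82
position: [0.5199, -0.016, 0.2615]
tool_rot: [[-0.226, 0.974, 0.027], [0.961, 0.227, -0.159], [-0.161, -0.01, -0.987]]
ft_force: [0.0, 0.2, -0.1]
grip_width: 0.0002
gripper_force: 0.0
```

```bash
python3 - <<'E'
from lid import *
st()
rows(O+.165*cx+[0,0,.27],Rd,10)
E
```

```text
t 26.8167 q [-10.4342  17.0453  77.0902  -8.8003  82.7225 -22.74  ] p [ 0.5199 -0.016   0.2615] F [ 0.0197  0.1798 -0.1267] w 0.00016715186638886076 0.0
[[-0.2258  0.9738  0.0272]
 [ 0.9607  0.2273 -0.1593]
 [-0.1613 -0.0098 -0.9868]]
n 10
[-25.8   8.3   3.3] [-0.001  0.016 -0.003]
[-25.9   8.3   2.9] [-0.001  0.016 -0.003]
[-26.    8.2   2.5] [-0.001  0.016 -0.003]
[-26.    8.1   2. ] [-0.001  0.016 -0.003]
[-26.1   8.    1.6] [-0.001  0.016 -0.003]
[-26.1   7.9   1.2] [-0.001  0.016 -0.003]
[-26.2   7.8   0.8] [-0.001  0.016 -0.003]
[-26.2   7.8   0.4] [-0.001  0.016 -0.003]
[-26.2   7.7  -0. ] [-0.001  0.016 -0.003]
[-26.3   7.6  -0.4] [-0.001  0.016 -0.003]
```

Emit:
servo_tool:
  deltas: "0 -26 8 3 0 0.016 -0.003;0 -26 8 3 0 0.016 -0.003;0 -26 8 2 0 0.016 -0.003;0 -26 8 2 0 0.016 -0.003;0 -26 8 2 0 0.016 -0.003;0 -26 8 1 0 0.016 -0.003;0 -26 8 1 0 0.016 -0.003;0 -26 8 0 0 0.016 -0.003"

```text
time_s: 27.48
position: [0.6316, -0.2043, 0.2687]
tool_rot: [[-0.249, 0.968, -0.005], [0.968, 0.249, -0.038], [-0.036, -0.014, -0.999]]
ft_force: [-0.1, 0.6, 0.2]
grip_width: -0.0001
gripper_force: 0.0
```

Emit:
servo_tool:
  deltas: "0 -26 8 0 0 0.016 -0.003;0 -26 8 0 0 0.016 -0.003;0 0 0 0 0 0 0"

```text
time_s: 27.73
position: [0.6607, -0.2539, 0.2677]
tool_rot: [[-0.251, 0.968, -0.014], [0.968, 0.251, -0.007], [-0.004, -0.016, -1.0]]
ft_force: [-0.7, 0.5, -0.9]
grip_width: -0.0
gripper_force: 0.0
```

```bash
python3 - <<'E'
from lid import *
st()
rows(O+.15*cx+[0,0,.168],Rd,5)
E
```

```text
t 27.7333 q [-30.2928  38.7168  38.6902  -0.8004 103.0777 -45.0232] p [ 0.6607 -0.2539  0.2677] F [-0.7423  0.4768 -0.9055] w -2.2996941067657154e-06 0.0
[[-0.2513  0.9678 -0.0142]
 [ 0.9679  0.2512 -0.0075]
 [-0.0037 -0.0156 -0.9999]]
n 5
[ 0.8 -2.6 20. ] [-0.003  0.001 -0.002]
[ 0.8 -2.6 20. ] [-0.003  0.001 -0.002]
[ 0.8 -2.7 20. ] [-0.003  0.001 -0.002]
[ 0.7 -2.7 19.9] [-0.003  0.001 -0.002]
[ 0.7 -2.8 19.9] [-0.003  0.001 -0.002]
```

Emit:
servo_tool:
  deltas: "0 1 -3 20 -0.003 0 -0.002;0 1 -3 20 -0.003 0 -0.002;0 1 -3 20 -0.003 0 -0.002;0 1 -3 20 -0.003 0 -0.002;0 1 -3 20 -0.003 0 -0.002;0 0 0 0 0 0 0;0 0 -16 -2 0 0 0;0 0 -16 -2 0 0 0"

```text
time_s: 28.4
position: [0.6129, -0.257, 0.175]
tool_rot: [[-0.266, 0.964, 0.003], [0.964, 0.266, -0.005], [-0.005, 0.002, -1.0]]
ft_force: [-0.3, -0.3, -0.6]
grip_width: -0.0002
gripper_force: 0.0
```

Emit:
servo_tool:
  deltas: "0 0 -16 -2 0 0 0;0 0 -8 0 0 0 0;0 0 -8 0 0 0 0;0 0 -8 0 0 0 0;0 0 -8 0 0 0 0;0 0 0 0 0 0 0"

```text
time_s: 28.9
position: [0.5658, -0.2701, 0.1767]
tool_rot: [[-0.265, 0.964, 0.003], [0.964, 0.265, -0.005], [-0.005, 0.001, -1.0]]
ft_force: [0.3, -0.0, -0.0]
grip_width: 0.0001
gripper_force: 0.0
```

```bash
python3 - <<'E'
from lid import *
st()
p=np.array(env.observe()["position"]);print("cx,cy",(p-O)@cx,(p-O)@[-cx[1],cx[0],0])
E
```

```text
t 28.9 q [-36.2641  31.7314  66.5929  -0.1284  81.3863 -51.6166] p [ 0.5658 -0.2701  0.1767] F [ 0.2881 -0.0305 -0.0122] w 5.395948715715646e-05 0.0
[[-0.2651  0.9642  0.0028]
 [ 0.9642  0.2651 -0.0048]
 [-0.0053  0.0014 -1.    ]]
cx,cy 0.06854905695014676 0.0053670175348733105
```

Emit:
servo_tool:
  deltas: "0 0 -9 4 0 0 0;0 0 -9 4 0 0 0;0 0 -9 3 0 0 0;0 0 -9 3 0 0 0;0 0 -8 5 0 0 0;0 0 -8 5 0 0 0;0 0 -8 6 0 0 0;0 0 -8 6 0 0 0"

```text
time_s: 29.57
position: [0.5008, -0.2881, 0.14]
tool_rot: [[-0.266, 0.964, 0.004], [0.964, 0.266, -0.005], [-0.006, 0.002, -1.0]]
ft_force: [0.9, -0.2, 0.5]
grip_width: 0.0002
gripper_force: 0.4
```

```bash
python3 - <<'E'
from lid import *
st()
p=np.array(env.observe()["position"]);print("cx,cy",(p-O)@cx,(p-O)@[-cx[1],cx[0],0])
p=env.get_image("scene")
for t in("lid_edge","lid_press"): print(t,[(round(d["conf"],2),d["uv"],w(p,d["uv"])) for d in env.spot_point(t,p)[:2]])
E
```

```text
t 29.5667 q [-41.609   28.9444  78.3532  -0.0773  72.3663 -57.0026] p [ 0.5008 -0.2881  0.14  ] F [ 0.8569 -0.222   0.4775] w 0.0001939322353783825 0.40345993620576337
[[-0.2658  0.964   0.0035]
 [ 0.964   0.2658 -0.0049]
 [-0.0056  0.0021 -1.    ]]
cx,cy 0.0010964050604896044 0.004800398266269667
lid_edge [(0.8, [166.2, 130.7], array([ 0.5012, -0.2732,  0.185 ]))]
lid_press [(0.59, [162.4, 142.0], array([ 0.5117, -0.2836,  0.1487]))]
```

Emit:
servo_tool:
  deltas: "0 0 -5 6 0 0 0;0 0 -5 6 0 0 0;0 0 -5 6 0 0 0;0 0 -5 6 0 0 0;0 0 -5 6 0 0 0;0 0 -3 6 0 0 0;0 0 -3 6 0 0 0;0 0 -2 6 0 0 0"

```text
time_s: 30.38
position: [0.4694, -0.2971, 0.0918]
tool_rot: [[-0.266, 0.964, 0.003], [0.964, 0.266, -0.005], [-0.006, 0.002, -1.0]]
ft_force: [0.5, 0.6, 0.8]
grip_width: 0.0
gripper_force: 0.2
```

Emit:
servo_tool:
  deltas: "0 0 0 4 0 0 0;0 0 0 3 0 0 0;0 0 0 3 0 0 0;0 0 0 0 0 0 0"

```text
time_s: 30.72
position: [0.4698, -0.297, 0.0821]
tool_rot: [[-0.266, 0.964, 0.003], [0.964, 0.266, -0.005], [-0.005, 0.002, -1.0]]
ft_force: [0.5, -0.3, -0.8]
grip_width: -0.0
gripper_force: 0.0
```

Emit:
servo_tool:
  deltas: "0 0 0 2 0 0 0;0 0 0 2 0 0 0;0 0 0 1 0 0 0;0 0 0 0 0 0 0"

```text
time_s: 31.05
position: [0.4699, -0.297, 0.0772]
tool_rot: [[-0.266, 0.964, 0.004], [0.964, 0.266, -0.005], [-0.006, 0.002, -1.0]]
ft_force: [-0.4, -0.9, 0.3]
grip_width: -0.0001
gripper_force: 0.0
```

Emit:
servo_tool:
  deltas: "0 0 0 1 0 0 0;0 0 0 1 0 0 0;0 0 0 0 0 0 0"

```text
time_s: 31.3
position: [0.4699, -0.297, 0.0756]
tool_rot: [[-0.266, 0.964, 0.004], [0.964, 0.266, -0.005], [-0.006, 0.002, -1.0]]
ft_force: [0.3, -0.5, 1.3]
grip_width: -0.0002
gripper_force: 0.6
```

Emit:
servo_tool:
  deltas: "0 0 0 1 0 0 0;0 0 0 0 0 0 0"

```text
time_s: 31.47
position: [0.4699, -0.2971, 0.0753]
tool_rot: [[-0.266, 0.964, 0.004], [0.964, 0.266, -0.005], [-0.006, 0.003, -1.0]]
ft_force: [-1.6, 1.8, 9.1]
grip_width: -0.0003
gripper_force: 4.3
```

Emit:
servo_tool:
  deltas: "0 0 0 1 0 0 0;0 0 0 0 0 0 0"

```text
time_s: 31.63
position: [0.47, -0.2971, 0.0752]
tool_rot: [[-0.266, 0.964, 0.005], [0.964, 0.266, -0.006], [-0.007, 0.003, -1.0]]
ft_force: [-4.0, 2.8, 15.8]
grip_width: 0.0001
gripper_force: 8.0
```

Emit:
servo_tool:
  deltas: "0 0 0 1 0 0 0;0 0 0 0 0 0 0"

```text
time_s: 31.8
position: [0.47, -0.2972, 0.075]
tool_rot: [[-0.266, 0.964, 0.005], [0.964, 0.266, -0.007], [-0.008, 0.003, -1.0]]
ft_force: [-5.4, 5.6, 24.4]
grip_width: -0.0001
gripper_force: 11.7
```

```bash
python3 - <<'E'
from lid import *
st()
p=env.get_image("scene")
save(p,"k.png",(110,120,250,220),5)
for t in("lid_edge","lid_press","lid_hinge"): print(t,[(round(d["conf"],2),d["uv"],w(p,d["uv"])) for d in env.spot_point(t,p)[:2]])
E
```

```text
t 31.8 q [-44.4668  31.4581  86.5808  -0.0806  61.4947 -59.8599] p [ 0.47   -0.2972  0.075 ] F [-5.3743  5.5657 24.3951] w -5.4987565259209686e-05 11.663703764788806
[[-0.2661  0.9639  0.0049]
 [ 0.9639  0.2661 -0.0066]
 [-0.0077  0.003  -1.    ]]
lid_edge [(0.69, [168.5, 149.5], array([ 0.4774, -0.2888,  0.1008]))]
lid_press [(0.75, [167.5, 154.1], array([ 0.48  , -0.2924,  0.0843]))]
lid_hinge [(0.86, [156.0, 175.9], array([ 0.5681, -0.2792,  0.0614]))]
```

Emit:
servo_tool:
  deltas: "0 0 0 -4 0 0 0;0 0 0 -16 0 0 0;0 0 0 -30 0 0 0;0 0 0 -40 0 0 0;0 0 0 -40 0 0 0;0 0 0 -30 0 0 0;0 0 0 0 0 0 0"

```text
time_s: 32.58
position: [0.4708, -0.2976, 0.2388]
tool_rot: [[-0.266, 0.964, 0.012], [0.964, 0.266, -0.013], [-0.016, 0.008, -1.0]]
ft_force: [0.2, -0.2, 0.9]
grip_width: -0.0
gripper_force: 0.0
```

```bash
python3 - <<'E'
from lid import *
st()
P={n:env.get_image(n) for n in("side","scene","wrist")}
for n,p in P.items():
    K=p["camera_matrix"];T=np.linalg.inv(p["world_to_cam"]);v,u=np.mgrid[:384,:512];d=p["depth"];ok=d>0
    c=(np.c_[u[ok],v[ok],np.ones(ok.sum())]@np.linalg.inv(K).T*d[ok][:,None])@T[:3,:3].T+T[:3,3]
    a=(c-O)@cx;b=(c-O)@[-cx[1],cx[0],0]
    for k in(-.064,-.05,-.02,.02,.05,.064):
        m=(abs(a-k)<.005)&(abs(b)>.03)&(abs(b)<.066)&(c[:,2]>.03)&(c[:,2]<.13)
        print(n,k,m.sum(),np.percentile(c[m][:,2],[10,50,90]) if m.sum() else "")
A=P["wrist"]["img"];B=cv2.resize(P["side"]["img"][90:330,180:400],(352,384))
cv2.imwrite("pics/l.png",cv2.resize(np.hstack([A,B])[...,::-1],(800,356)))
E
```

```text
t 32.5833 q [-44.449   21.7739  73.129   -0.0604  84.0982 -59.8692] p [ 0.4708 -0.2976  0.2388] F [ 0.1793 -0.1951  0.9437] w -1.4107268778395235e-05 0.0
[[-0.2659  0.9639  0.0117]
 [ 0.9639  0.266  -0.013 ]
 [-0.0156  0.0078 -0.9998]]
side -0.064 63 [0.0529 0.0766 0.0783]
side -0.05 76 [0.0567 0.0752 0.0774]
side -0.02 72 [0.0596 0.0754 0.0774]
side 0.02 71 [0.0682 0.0757 0.0782]
side 0.05 66 [0.0691 0.0752 0.078 ]
side 0.064 63 [0.0749 0.0773 0.0789]
scene -0.064 29 [0.0737 0.0763 0.0784]
scene -0.05 45 [0.0719 0.0752 0.0791]
scene -0.02 41 [0.0728 0.0749 0.0775]
scene 0.02 48 [0.0731 0.075  0.0778]
scene 0.05 41 [0.0736 0.0754 0.0779]
scene 0.064 162 [0.0356 0.0619 0.0774]
wrist -0.064 476 [0.0765 0.0775 0.0784]
wrist -0.05 530 [0.0748 0.0759 0.0778]
wrist -0.02 524 [0.0748 0.0758 0.0778]
wrist 0.02 530 [0.0746 0.0758 0.0776]
wrist 0.05 531 [0.0748 0.0758 0.0777]
wrist 0.064 500 [0.0765 0.0774 0.0782]
```

View pics/l.png

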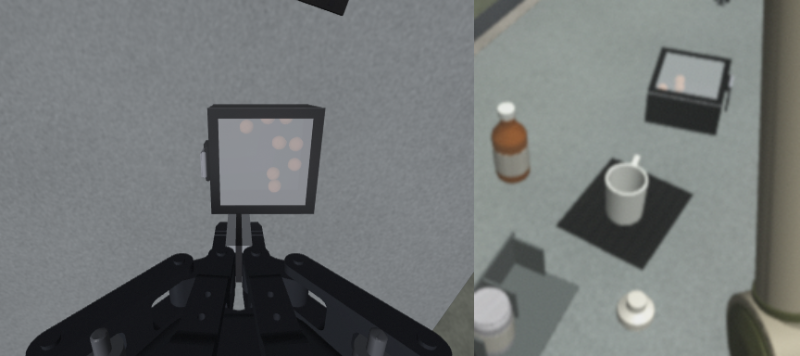

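The left half (wrist view) shows the lid lying flat with eight balls under it: (246,126), (279,143), (296,144), (294,164), (273,174), (274,186) and two at the top edge, (267,120) and (286,120). The lid is level from hinge to clip within 1 mm. The right half (side view) shows the empty cup upright on the mat at (627,193), with the bottle and weight in place.

```bash
python3 -c "
from rig import env
print(env.close_job())"
```

```text
the job is handed in; nothing more can be done
None
```

The job is handed in at about 33 s: the last images show all eight balls in the case with none spilled, the empty cup upright on the mat, the lid pressed down level under its clip, and the jar, can, bottle and weight never touched.

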